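Find the loose bolt of the stand and hold its cap open

TASK

The stand has a loose bolt: first lift the yellow handled canister off it and set it down gently, upright, wholly on the round black pad beside the stand, and let go. Then tap each of the three brass bolts down as far as it will go, keeping the caps shut, to find the loose one, which sinks clearly deeper (about 10 mm instead of 3). Then lift only that bolt's cap to at least 45 degrees and finish while still holding it open with the gripper, leaving everything else undisturbed.

Things in the scene. Friction and masses are not known exactly. Their poses are not given: they have to be found in the camera images.
- stand: Fixed stand to be checked: a dark purple base plate 270 (x) x 320 (y) x 12 mm, origin at the centre of its underside on the table; its x axis points away from the robot. A round dark platform (radius 48 mm, top 82 mm above the table) on a steel column rises from the plate 105 mm along +x from the origin; the canister starts on it.
- canister: Origin at the centre of the underside of the canister: an open yellow pot, 74 mm across at the foot, 80 mm at the rim, 85 mm high, 0.25 to 0.5 kg, with a rigid steel bail handle over it. z is up along the canister.
- canister_handle (a point): Centre of the canister's handle grip, 138 mm above its underside: a level black bar 12 mm thick and 50 mm long lying along this point's x axis, with free space around and below it.
- pad: Round black rubber pad, 124 mm across and 5 mm thick, fixed on the table on one side of the stand (left or right); origin at the centre of its underside. The canister goes here.
- bolt_a_top (a point): Top centre of the brass bolt a, an upright round head 18 mm across in a dark steel block (60 x 56 x 30 mm) on the stand's plate. At the start it is 61 mm above the table and 14 mm proud of the cap around it. The three bolts look alike and stand in a row across the plate, in any order; the point moves with the bolt.
- bolt_a (a joint): How far bolt a has been pushed down (m), 0 at the start. It takes about 3 N to move and stays where it is left. A tight bolt stops after 3 mm, a loose one after 10 mm (still 4 mm proud of the cap). Exactly one of the three is loose.
- cap_a_fin (a point): Centre of the teal upright fin (22 x 12 mm, top 13 mm higher) on the 14 mm wide free end of bolt a's cap, an ivory hinged plate 5 mm thick with a window round the bolt head. x points from hinge to fin, y along the fin's 12 mm thickness. Open space beside it and 35 mm below down to the plate. The hinge line runs along y, 73 mm behind this point (-x, nearer the robot) and 17 mm below (-z).
- cap_a (a joint): Opening angle of cap a (rad): 0 shut, stop at 1.25. The fin end swings up and back towards the robot. A light spring and its weight shut it when let go (about 2 N or less at the fin).
- bolt_b_top (a point): Top centre of the brass bolt b, an upright round head 18 mm across in a dark steel block (60 x 56 x 30 mm) on the stand's plate. At the start it is 61 mm above the table and 14 mm proud of the cap around it. The three bolts look alike and stand in a row across the plate, in any order; the point moves with the bolt.
- bolt_b (a joint): How far bolt b has been pushed down (m), 0 at the start. It takes about 3 N to move and stays where it is left. A tight bolt stops after 3 mm, a loose one after 10 mm (still 4 mm proud of the cap). Exactly one of the three is loose.
- cap_b_fin (a point): Centre of the teal upright fin (22 x 12 mm, top 13 mm higher) on the 14 mm wide free end of bolt b's cap, an ivory hinged plate 5 mm thick with a window round the bolt head. x points from hinge to fin, y along the fin's 12 mm thickness. Open space beside it and 35 mm below down to the plate. The hinge line runs along y, 73 mm behind this point (-x, nearer the robot) and 17 mm below (-z).
- cap_b (a joint): Opening angle of cap b (rad): 0 shut, stop at 1.25. The fin end swings up and back towards the robot. A light spring and its weight shut it when let go (about 2 N or less at the fin).
- bolt_c_top (a point): Top centre of the brass bolt c, an upright round head 18 mm across in a dark steel block (60 x 56 x 30 mm) on the stand's plate. At the start it is 61 mm above the table and 14 mm proud of the cap around it. The three bolts look alike and stand in a row across the plate, in any order; the point moves with the bolt.
- bolt_c (a joint): How far bolt c has been pushed down (m), 0 at the start. It takes about 3 N to move and stays where it is left. A tight bolt stops after 3 mm, a loose one after 10 mm (still 4 mm proud of the cap). Exactly one of the three is loose.
- cap_c_fin (a point): Centre of the teal upright fin (22 x 12 mm, top 13 mm higher) on the 14 mm wide free end of bolt c's cap, an ivory hinged plate 5 mm thick with a window round the bolt head. x points from hinge to fin, y along the fin's 12 mm thickness. Open space beside it and 35 mm below down to the plate. The hinge line runs along y, 73 mm behind this point (-x, nearer the robot) and 17 mm below (-z).
- cap_c (a joint): Opening angle of cap c (rad): 0 shut, stop at 1.25. The fin end swings up and back towards the robot. A light spring and its weight shut it when let go (about 2 N or less at the fin).
- dish: Bystander, leave alone: closed clear dish, 54 mm across, 14 mm high, on the stand's plate; origin at its underside.
- vial: Bystander, leave alone: white vial with blue cap, 26 mm across, 55 mm high, on the stand's plate; origin at its underside.
- jar: Bystander, leave alone: amber jar with black lid, 56 mm across, 70 mm high; origin at its underside.
- tape_roll: Bystander, leave alone: teal roll of tape, 64 mm across, 19 mm high; origin at its underside.
- driver: Bystander, leave alone: screwdriver lying flat, 160 mm long.
- post: Bystander, leave alone: steel mounting post on a round foot, 32 mm across, 60 mm high; origin at its underside.
- parts_tray: Bystander: fixed aluminium tray of spare parts, 120 x 120 x 22 mm, on the side of the stand where the pad is not.
There are look-alikes about, which are no part of the job. Several things have the shape of the canister; the one meant has the colours described above. Several things have the shape of the pad; the one meant has the colours described above.

How it is judged:
On the way, in this order (a step that is already met when the one before it is completed fails the run):
1. the canister stands released and upright on the pad, no bolt tapped yet (horizontal distance between canister and pad below 0.035 m and z of canister in the frame of pad between 0 and 0.01 m and angle between canister's own z axis and vertical below 0.1 rad and contact force between canister and the fingers below 0.1 N and linear speed of canister below 0.02 m/s and value of joint each of bolt_a, bolt_b, bolt_c below 0.0015 m), for 0.2 s.
2. all three bolts have been tapped down, caps still shut (value of joint each of bolt_a, bolt_b, bolt_c above 0.002 m and value of joint any of bolt_a, bolt_b, bolt_c above 0.007 m and value of joint each of cap_a, cap_b, cap_c below 0.1 rad), for 0.1 s.
At the end, for the whole second after the job is handed in: The fingers hold the loose bolt's cap open 0.75 rad or more; other caps shut (under 0.1 rad); tight bolts down over 2 mm, the loose one over 7 mm; canister upright (within 0.1 rad) on the pad, centre within 35 mm of the pad's, untouched and at rest (((value of joint bolt_a above 0.007 m and value of joint cap_a above 0.75 rad and contact force between cap_a and the fingers above 0.3 N and value of joint each of cap_b, cap_c below 0.1 rad) or (value of joint bolt_b above 0.007 m and value of joint cap_b above 0.75 rad and contact force between cap_b and the fingers above 0.3 N and value of joint each of cap_a, cap_c below 0.1 rad) or (value of joint bolt_c above 0.007 m and value of joint cap_c above 0.75 rad and contact force between cap_c and the fingers above 0.3 N and value of joint each of cap_a, cap_b below 0.1 rad)) and value of joint each of bolt_a, bolt_b, bolt_c above 0.002 m and value of joint any of bolt_a, bolt_b, bolt_c above 0.007 m and horizontal distance between canister and pad below 0.035 m and z of canister in the frame of pad between 0 and 0.01 m and angle between canister's own z axis and vertical below 0.1 rad and contact force between canister and the fingers below 0.1 N and linear speed of canister below 0.02 m/s); the arm keeps its last pose, push and grip.
It fails at once if the cap of a bolt that has not sunk like the loose one is lifted ((value of joint cap_a above 0.25 rad and value of joint bolt_a below 0.007 m) or (value of joint cap_b above 0.25 rad and value of joint bolt_b below 0.007 m) or (value of joint cap_c above 0.25 rad and value of joint bolt_c below 0.007 m)).
It fails at once if a cap is lifted before all three bolts have been tapped (value of joint any of cap_a, cap_b, cap_c above 0.25 rad and not (value of joint each of bolt_a, bolt_b, bolt_c above 0.002 m and value of joint any of bolt_a, bolt_b, bolt_c above 0.007 m)).
It fails at once if the canister is dropped or thrown (moving faster than 0.45 m/s with no finger on it) (linear speed of canister above 0.45 m/s and contact force between canister and the fingers below 0.01 N).
It fails at once if the canister is tipped over (angle between canister's own z axis and vertical above 0.8 rad).
It fails at once if a bystander is moved by more than 30 mm (distance of any of dish, vial, jar, tape_roll, driver, post from where it was at the start of the episode above 0.03 m).
It also fails if it takes over 72 s, if anything falls off the work surface, if the arm or the gripper's body presses on something with over 40 N, if the wrist force passes 120 N, or if a joint passes its speed limit or range.

ROBOT

A 6-joint arm with a two-finger parallel gripper is mounted at the origin on the work surface. World frame = base frame: x ahead of the robot, y to its left, z up, the work surface at z = 0. Lengths are in m, angles in rad, forces in N, time in s.
With the tool pointing down it reaches from about 0.4 to 0.825 m from the base axis. Payload 7 kg.
Tool frame: the origin (TCP) lies at the very end of the fingers, on their centre line; the grasp point (between the pads) lies 19 mm behind it; x points along the fingers, y is the direction in which the jaws open and shut, and the axes are right-handed (so a half turn about x gives the same grasp; the last joint's range is limited). The gripper opens to 85 mm and grips with 20 to 120 N. Pads are 22 mm wide; open, the fingers measure 114 mm over their backs; the gripper's body (76 mm by 85 mm) begins 54 mm behind the grasp point. The pads swing forward as they close: fully open they stand 13 mm farther back than shut.
Start: joints at [1.542, 0.359, 0.012, 0, -1.224, -0.288], TCP at [0.21, 0.641, 0.231] pointing down, gripper open.
Joint ranges: [-3.07, 3.07], [-1.43, 2.12], [-1.02, 1.25], [-3.03, 1.67], [-3.05, -0], [-3.03, 3.03]. Speed limits (rad/s): [2.39, 2.39, 3.01, 3.14, 3.14, 3.14].

INTERFACE

Orientations are given as a unit quaternion [w, x, y, z].
In Python, from cell import manip, eyes gives the robot as it stands.
- The arm moves only by the tool drive_tool, never from a script. Its argument "steps" is a list of rows, each an object of numbers: "claw": the finger opening in cm, from 0 to 8.54; "dx", "dy", "dz": the shift along the tool's x, y, z in cm; "twist": the turn about the tool's x in rad. In form: [{"claw": .., "dx": .., "dy": .., "dz": .., "twist": ..}, ...]. A call has 1 to 10 rows; each row shifts and turns the commanded pose from where the row before left it, along the tool's axes as they then stand; what a row does not reach is not made up. A row lasts 1/10 s, in which the tool goes at most 50 mm and 8.59 degrees, less where a joint would pass 70% of its speed; a pose out of reach is approached as far as the arm can. A call is refused whole if a number of a shift passes 5 or a number of a turn 0.15, either way. A call with a gripper value outside its range is refused whole. The fingers move at their own pace and stop on an object; "grip_force" is the grip in N (left out, the last holds). Time passes only in rows, so rows that do not move let the fingers close. It gives the time, the measured TCP pose, the force and the opening at its end, in the units of the state.
- manip.read_state(): the state, without advancing time (a new reading comes with each control period).
- eyes.camera(name): name is "side" or "top" or "wrist"; returns the picture (384x512x3 uint8, red, green, blue); there is no depth.
- eyes.camera_info(name): a dict with "fx", "fy", "cx", "cy" (pixels), "T" (4x4, takes a point from camera to world coordinates). Camera axes: x right, y up, looking along -z (the intrinsics and any distortion apply to the point x, -y, -z); pixel columns grow to the right and rows downward; lengths in m; the calibration is good to about 2 mm. The wrist camera is an equidistant fisheye: a pixel r from the principal point sees the ray r / f radians off the axis. A picture is of the moment at which its call begins: read the wrist's pose just before it. camera_info takes no time and is no camera call; for the wrist camera it gives the pose at the moment of the call.
- manip.job_done(): hands the job in, once; it reports no verdict.
The state is a dict: "t": time; "joint_positions": joint angles; "joint_velocities": joint speeds; "joint_torque": joint torques, N m; "eef_pos": TCP position; "ee_rot": TCP orientation; "force": force on the tool from outside, world axes, zero at the start; "wrist_torque": the same for the moment, N m; "finger_gap": finger opening in m.
Only numpy, scipy, OpenCV 4.12 (cv2) and the standard library are available. Lean on these libraries where they do the work, as an engineer would, in place of code of your own. Each camera call takes 0.05 s, during which the arm holds its last target.

## Working session

There is one attempt and no reset: what is moved stays moved. The work goes in short steps, Python scripts to look and compute and a tool call to move; the robot and the scene stay as the last step left them, time stands still between calls to the robot, and variables do not carry over. Pictures are saved under pics/ and viewed, and the job is handed in when it is done.

Besides the shell and the picture viewer there is one more tool, called after ">>>" as name(argument=value, ...) on one line, values as JSON. drive_tool: Moves the arm, as the interface text tells. Its arguments: {"type":"object","properties":{"steps":{"type":"array"},"grip_force":{"type":"number"}},"required":["steps"]}

```bash
mkdir -p pics; ls; python3 - <<'E'
from cell import manip, eyes
import cv2
print(manip.read_state())
for n in ("side","top","wrist"):
    i=eyes.camera_info(n); print(n,i)
    cv2.imwrite(f"pics/{n}0.png",eyes.camera(n)[:,:,::-1])
E
```

```text
pics
{'t': 0.0, 'joint_positions': array([ 1.54208705e+00,  3.59366926e-01,  1.11161101e-02, -3.22727005e-04,
       -1.22410559e+00, -2.88108081e-01]), 'joint_velocities': array([-0.00072242, -0.00150474,  0.00224031,  0.00174281,  0.00027122,
       -0.00138517]), 'joint_torque': array([-4.18289410e-04, -5.83329320e+01,  2.93428320e+01,  6.93691403e+00,
       -5.82641063e-03, -1.14184007e-05]), 'eef_pos': array([0.21017255, 0.64096984, 0.23040645]), 'ee_rot': array([ 0.1110215 , -0.6982121 ,  0.11214313,  0.69828219]), 'force': array([-0.99193456,  0.4661962 ,  0.25582688]), 'wrist_torque': array([-0.03874184,  0.029275  ,  0.00483481]), 'finger_gap': 0.08532086268098742}
side {'fx': 379.6546380331963, 'fy': 379.6546380331963, 'cx': 247.81671297291618, 'cy': 192.38026521033132, 'T': array([[ 0.84888825,  0.286494  , -0.44419582, -0.03350091],
       [-0.52846236,  0.44287047, -0.72428812, -0.91947953],
       [-0.01078299,  0.84958045,  0.52734883,  0.74719382],
       [ 0.        ,  0.        ,  0.        ,  1.        ]])}
top {'fx': 373.2544056851649, 'fy': 373.2544056851649, 'cx': 262.06179294199444, 'cy': 189.2730027346288, 'T': array([[-0.01160803,  0.97640937, -0.2156154 ,  0.25327368],
       [-0.99992786, -0.01066958,  0.00551592, -0.05433765],
       [ 0.00308527,  0.21566387,  0.97646279,  1.13788309],
       [ 0.        ,  0.        ,  0.        ,  1.        ]])}
wrist {'fx': 297.3186396354542, 'fy': 297.3186396354542, 'cx': 254.78804680461727, 'cy': 192.51837241781425, 'T': array([[-0.31202908,  0.91419037,  0.25863841,  0.27515155],
       [-0.95007198, -0.30054288, -0.08388811,  0.62070151],
       [ 0.00104223, -0.27190063,  0.96232477,  0.3729736 ],
       [ 0.        ,  0.        ,  0.        ,  1.        ]])}
```

View pics/top0.png

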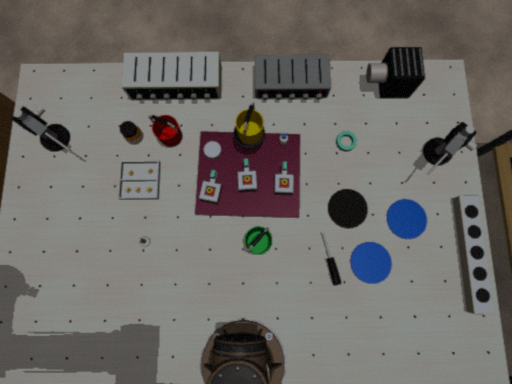

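View pics/side0.png

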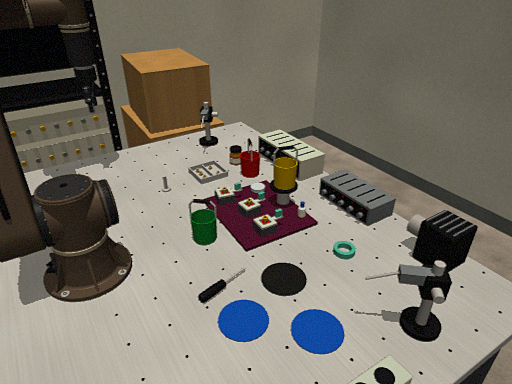

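View pics/wrist0.png

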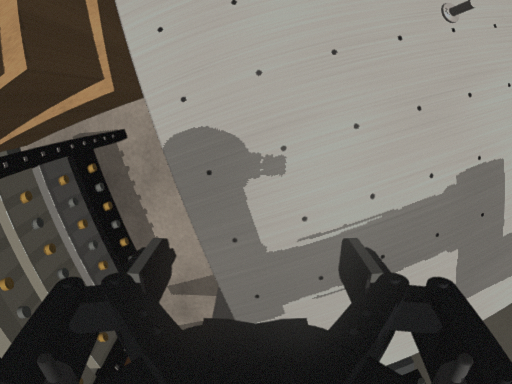

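```bash
python3 - <<'E'
import cv2
im=cv2.imread("pics/top0.png"); cv2.imwrite("pics/topz.png",cv2.resize(im[90:230,180:320],None,fx=5,fy=4.2*5/4.2,interpolation=cv2.INTER_CUBIC)[:600])
im=cv2.imread("pics/top0.png"); cv2.imwrite("pics/topz.png",cv2.resize(im[95:225,185:315],(600,600),interpolation=cv2.INTER_CUBIC))
im=cv2.imread("pics/side0.png"); cv2.imwrite("pics/sidez.png",cv2.resize(im[135:250,190:340],(780,598),interpolation=cv2.INTER_CUBIC))
E
```

```text
(no output)
```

View pics/topz.png

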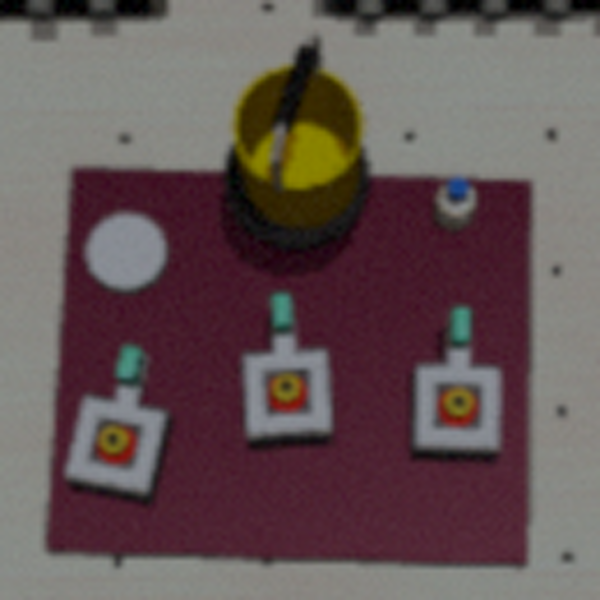

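View pics/sidez.png

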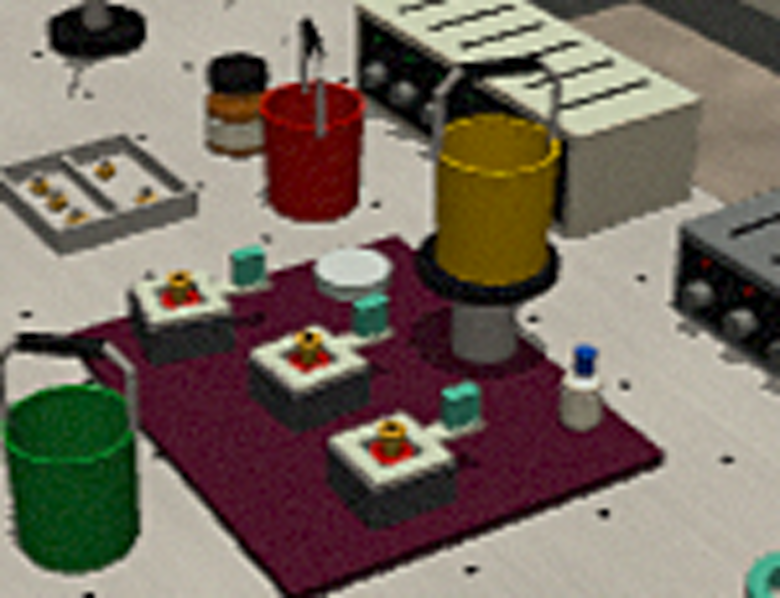

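```bash
cat > h.py <<'E'
import numpy as np, cv2
from cell import manip, eyes
def ray(n,u,v,info=None):
    i=info or eyes.camera_info(n); T=i["T"]
    a=np.array([(u-i["cx"])/i["fx"],(v-i["cy"])/i["fy"]])
    if n=="wrist":
        r=np.hypot(*a); a=a/r*np.sin(r) if r>0 else a
        d=np.array([a[0],-a[1],-np.cos(r)])
    else: d=np.array([a[0],-a[1],-1])
    return T[:3,3],T[:3,:3]@d
def plane(n,u,v,z,info=None):
    o,d=ray(n,u,v,info); return o+d*(z-o[2])/d[2]
def two(pa,pb):
    (o1,d1),(o2,d2)=pa,pb
    A=np.stack([d1,-d2],1); s=np.linalg.lstsq(A,o2-o1,rcond=None)[0]
    p,q=o1+s[0]*d1,o2+s[1]*d2
    return (p+q)/2,np.linalg.norm(p-q)
def blobs(im,lo,hi,amin=5):
    h=cv2.cvtColor(im,cv2.COLOR_RGB2HSV); m=cv2.inRange(h,np.array(lo),np.array(hi))
    n,l,s,c=cv2.connectedComponentsWithStats(m)
    return [(int(s[k,4]),c[k].round(1),s[k,:4]) for k in range(1,n) if s[k,4]>=amin]
E
python3 - <<'E'
from h import *
np.set_printoptions(precision=4,suppress=True)
t=cv2.imread("pics/top0.png")[:,:,::-1].copy(); s=cv2.imread("pics/side0.png")[:,:,::-1].copy()
for nm,im in(("top",t),("side",s)):
    print(nm,"teal"); [print(b) for b in blobs(im,(75,60,60),(95,255,255))]
    print("gold"); [print(b) for b in blobs(im,(15,140,90),(32,255,255))]
    print("black");[print(b) for b in blobs(im,(0,0,0),(180,255,40),60)]
z=lambda u,v:(185+u/600*130,95+v/600*130)
for p in((283,133),(314,42)): print("handle",plane("top",*z(*p),.22))
for p in((75,170),(530,182),(525,563),(48,550)): print("plate",plane("top",*z(*p),.012))
for p in((287,388),(458,402),(114,440)): print("bolt",plane("top",*z(*p),.061))
for p in((282,297),(461,310),(131,350)): print("fin?",plane("top",*z(*p),.074 -.002))
E
```

```text
top teal
(210, array([346.3, 140.4]), array([336, 131,  21,  20], dtype=int32))
(28, array([245.5, 162. ]), array([244, 159,   4,   7], dtype=int32))
(30, array([284.5, 165.3]), array([283, 162,   4,   8], dtype=int32))
(37, array([212.6, 173.5]), array([210, 170,   6,   8], dtype=int32))
gold
(17, array([237.6, 117.4]), array([236, 111,   7,  15], dtype=int32))
(12, array([260. , 115.7]), array([256, 111,   7,  11], dtype=int32))
(164, array([252.3, 128.6]), array([246, 122,  16,  14], dtype=int32))
(39, array([240.9, 128.8]), array([237, 124,   7,  10], dtype=int32))
(5, array([150.2, 171.2]), array([149, 170,   3,   3], dtype=int32))
(7, array([131., 173.]), array([130, 172,   3,   3], dtype=int32))
(27, array([246.6, 178.6]), array([244, 176,   6,   6], dtype=int32))
(29, array([283.9, 181.6]), array([281, 179,   7,   6], dtype=int32))
(28, array([209.3, 189.8]), array([206, 187,   7,   6], dtype=int32))
(5, array([128.2, 190.2]), array([127, 189,   3,   3], dtype=int32))
(7, array([138., 190.]), array([137, 189,   3,   3], dtype=int32))
black
(1511, array([400.7,  74.4]), array(
[... 5086 characters left out ...]
8.7]), array([262, 263,  44,  33], dtype=int32))
(262, array([211.9, 290.7]), array([199, 280,  27,  23], dtype=int32))
(876, array([419.4, 325.1]), array([400, 307,  41,  34], dtype=int32))
(373, array([479.6, 372.2]), array([460, 351,  39,  33], dtype=int32))
(263, array([384.1, 375.7]), array([375, 367,  20,  17], dtype=int32))
handle [ 0.632  -0.0203  0.22  ]
handle [ 0.6875 -0.0383  0.22  ]
plate [0.692  0.1315 0.012 ]
plate [ 0.6799 -0.1834  0.012 ]
plate [ 0.4144 -0.1712  0.012 ]
plate [0.4265 0.143  0.012 ]
bolt [ 0.5226 -0.0166  0.061 ]
bolt [ 0.5121 -0.1265  0.061 ]
bolt [0.4895 0.0942 0.061 ]
fin? [ 0.5804 -0.0139  0.072 ]
fin? [ 0.5704 -0.1292  0.072 ]
fin? [0.546  0.0829 0.072 ]
```

```bash
cat >> h.py <<'E'
from scipy.spatial.transform import Rotation as R
np.set_printoptions(precision=4,suppress=True)
def pose():
    s=manip.read_state(); q=s["ee_rot"]; return s["eef_pos"],R.from_quat([q[1],q[2],q[3],q[0]]).as_matrix(),s
def rel(target,yaw=None):
    """print total shift in tool axes (cm) and twist needed so tool y has given world yaw (mod pi)"""
    p,M,s=pose(); d=M.T@(np.array(target)-p)*100
    y=np.arctan2(M[1,1],M[0,1])
    print("t %.2f pos"%s["t"],p,"yaw_y %.3f"%y,"toolx",M[:,0],"F",s["force"],"gap %.4f"%s["finger_gap"],"q",s["joint_positions"].round(2))
    print("shift cm dx dy dz",d)
    if yaw is not None:
        e=(yaw-y+np.pi/2)%np.pi-np.pi/2; print("world yaw change",e,"-> twist",e*np.sign(M[2,0]))
E
python3 - <<'E'
from h import *
print("pad top",plane("top",347.3,208.2,.005),"side",plane("side",283.5,278.7,.005))
# platform-derived & handle triangulated
z=lambda u,v:(185+(u+.5)/600*130-.5,95+(v+.5)/600*130-.5)
zs=lambda u,v:(190+(u+.5)/5.2-.5,135+(v+.5)/5.2-.5)
print("handle mid",two(ray("top",*z(299,86)),ray("side",*zs(505,66))))
print("rim c",plane("top",*z(298,130),.167))
p,M,s=pose();print(M)
rel((.66,-.03,.30),-0.314+np.pi/2)
for a,b in(((245.5,162),(260.8,194.8)),((284.5,165.3),(278.2,212.4)),((212.6,173.5),(237.4,185.6))): print("fin",two(ray("top",*a),ray("side",*b)))
E
```

```text
pad top [ 0.4409 -0.3222  0.005 ] side [ 0.4385 -0.3291  0.005 ]
handle mid (array([ 0.6622, -0.0288,  0.2202]), np.float64(0.0013953551713337571))
rim c [ 0.6569 -0.0263  0.167 ]
[[-0.0003 -0.3116 -0.9502]
 [-0.0013 -0.9502  0.3116]
 [-1.      0.0013 -0.0002]]
t 0.15 pos [0.2102 0.6411 0.2306] yaw_y -1.888 toolx [-0.0003 -0.0013 -1.    ] F [ 0.1908  0.2706 -0.2639] gap 0.0853 q [ 1.54  0.36  0.01 -0.   -1.22 -0.29]
shift cm dx dy dz [ -6.8691  49.7592 -63.6512]
world yaw change 0.0028403943212342853 -> twist -0.0028403943212342853
fin (array([ 0.5756, -0.0114,  0.0589]), np.float64(0.0009676280810056598))
fin (array([ 0.564 , -0.1285,  0.059 ]), np.float64(0.0010205051600891241))
fin (array([0.5414, 0.0872, 0.0571]), np.float64(0.0010064086335880285))
```

>>> drive_tool(steps=[{"dx": -1,"dy": 2.4,"dz": -3.1},{"dx": -1,"dy": 2.4,"dz": -3.1},{"dx": -1,"dy": 2.4,"dz": -3.1},{"dx": -1,"dy": 2.4,"dz": -3.1},{"dx": -1,"dy": 2.4,"dz": -3.1},{"dx": -1,"dy": 2.4,"dz": -3.1},{"dx": -1,"dy": 2.4,"dz": -3.1},{"dy": 2.4,"dz": -3.1},{"dy": 2.4,"dz": -3.1},{"dy": 2.4,"dz": -3.1}])

```text
invalid input
```

>>> drive_tool(steps=[{"dy": 2.4,"dz": -3.1},{"dy": 2.4,"dz": -3.1},{"dy": 2.4,"dz": -3.1},{"dy": 2.4,"dz": -3.1},{"dy": 2.4,"dz": -3.1},{"dy": 2.4,"dz": -3.1},{"dy": 2.4,"dz": -3.1},{"dy": 2.4,"dz": -3.1},{"dy": 2.4,"dz": -3.1},{"dy": 0}])

```text
invalid input
```

```bash
python3 - <<'E'
from h import *
rel((.661,-.029,.23),1.257)
i=eyes.camera_info("wrist"); im=eyes.camera("wrist"); cv2.imwrite("pics/w1.png",im[:,:,::-1]); import pickle; pickle.dump(i,open("w1.pkl","wb"))
E
```

```text
t 0.15 pos [0.2102 0.6411 0.2306] yaw_y -1.888 toolx [-0.0003 -0.0013 -1.    ] F [ 0.1908  0.2706 -0.2639] gap 0.0853 q [ 1.54  0.36  0.01 -0.   -1.22 -0.29]
shift cm dx dy dz [  0.1308  49.6239 -63.714 ]
world yaw change 0.0030440675263374573 -> twist -0.0030440675263374573
```

View pics/w1.png

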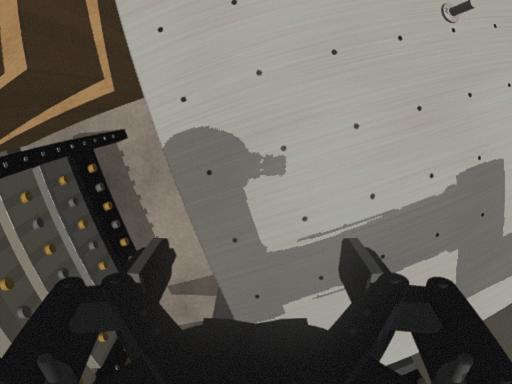

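>>> drive_tool(steps=[{"claw": 8.5,"dx": -1,"dy": 2.4,"dz": -3.1,"twist": 0},{"claw": 8.5,"dx": -1,"dy": 2.4,"dz": -3.1,"twist": 0},{"claw": 8.5,"dx": -1,"dy": 2.4,"dz": -3.1,"twist": 0},{"claw": 8.5,"dx": -1,"dy": 2.4,"dz": -3.1,"twist": 0},{"claw": 8.5,"dx": -1,"dy": 2.4,"dz": -3.1,"twist": 0},{"claw": 8.5,"dx": -1,"dy": 2.4,"dz": -3.1,"twist": 0},{"claw": 8.5,"dx": -1,"dy": 2.4,"dz": -3.1,"twist": 0},{"claw": 8.5,"dx": 0,"dy": 2.4,"dz": -3.1,"twist": 0},{"claw": 8.5,"dx": 0,"dy": 2.4,"dz": -3.1,"twist": 0},{"claw": 8.5,"dx": 0,"dy": 2.4,"dz": -3.1,"twist": 0}])

```text
t: 1.2
eef_pos: [0.4306, 0.3153, 0.3015]
ee_rot: [-0.112, 0.698, -0.111, -0.698]
force: [0.3, 0.5, 0.6]
finger_gap: 0.0854
```

```bash
python3 - <<'E'
from h import *
rel((.661,-.029,.30),1.257)
E
```

```text
t 1.20 pos [0.4306 0.3153 0.3015] yaw_y -1.887 toolx [ 0.0001  0.0003 -1.    ] F [0.319  0.5486 0.5904] gap 0.0854 q [ 1.    0.08 -0.18 -0.   -1.3   0.25]
shift cm dx dy dz [  0.1384  25.5449 -32.6107]
world yaw change 0.00277712154549814 -> twist -0.00277712154549814
```

>>> drive_tool(steps=[{"claw": 6,"dx": 0,"dy": 2.8,"dz": -3.6,"twist": 0},{"claw": 6,"dx": 0,"dy": 2.8,"dz": -3.6,"twist": 0},{"claw": 6,"dx": 0,"dy": 2.8,"dz": -3.6,"twist": 0},{"claw": 6,"dx": 0,"dy": 2.8,"dz": -3.6,"twist": 0},{"claw": 6,"dx": 0,"dy": 2.8,"dz": -3.6,"twist": 0},{"claw": 6,"dx": 0,"dy": 2.8,"dz": -3.6,"twist": 0},{"claw": 6,"dx": 0,"dy": 2.8,"dz": -3.6,"twist": 0},{"claw": 6,"dx": 0,"dy": 2.8,"dz": -3.6,"twist": 0},{"claw": 6,"dx": 0,"dy": 2,"dz": -2.6,"twist": 0},{"claw": 6,"dx": 0,"dy": 0,"dz": 0,"twist": 0}])

```text
t: 2.2
eef_pos: [0.6538, -0.0164, 0.2998]
ee_rot: [0.112, -0.697, 0.113, 0.699]
force: [-0.0, 0.4, -0.4]
finger_gap: 0.06
```

```bash
python3 - <<'E'
from h import *
rel((.661,-.029,.201),1.257)
i=eyes.camera_info("wrist"); im=eyes.camera("wrist"); cv2.imwrite("pics/w1.png",im[:,:,::-1]); import pickle; pickle.dump(i,open("w1.pkl","wb"))
E
```

```text
t 2.20 pos [ 0.6538 -0.0164  0.2998] yaw_y -1.891 toolx [-0.002 -0.001 -1.   ] F [-0.0473  0.4164 -0.442 ] gap 0.0600 q [ 0.27  0.29  0.07  0.   -1.35  0.98]
shift cm dx dy dz [ 9.8764  0.9499 -1.1   ]
world yaw change 0.006869894348401573 -> twist -0.006869894348401573
```

View pics/w1.png

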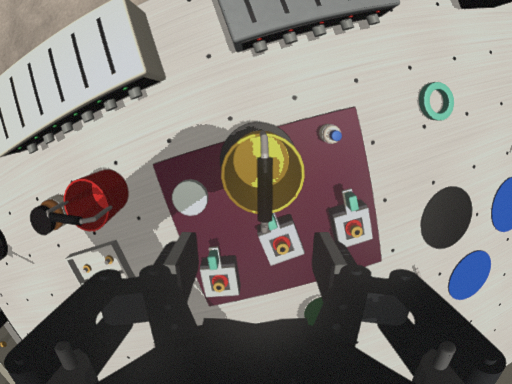

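```bash
python3 - <<'E'
from h import *
import pickle; i=pickle.load(open("w1.pkl","rb"))
im=cv2.imread("pics/w1.png")[:,:,::-1].copy()
cv2.imwrite("pics/w1z.png",cv2.resize(im[120:300,185:385],(800,720),interpolation=cv2.INTER_CUBIC)[:600,:,::-1])
P=lambda u,v,z:plane("wrist",u,v,z,i)
print([P(264,a,.22) for a in (163,193,223)])
for nm,lo,hi,a in(("teal",(75,60,60),(95,255,255),20),("gold",(12,120,90),(32,255,255),20),("black",(0,0,0),(180,255,45),300)):
    for b in blobs(im,lo,hi,a):
        if b[1][1]<320:print(nm,b)
rel((.661,-.029,.201),1.257)
E
```

```text
[array([ 0.6787, -0.0313,  0.22  ]), array([ 0.6562, -0.024 ,  0.22  ]), array([ 0.6324, -0.0163,  0.22  ])]
teal (790, array([436.3, 100.7]), array([419,  82,  35,  38], dtype=int32))
teal (132, array([353. , 202.6]), array([348, 194,  11,  17], dtype=int32))
teal (83, array([272. , 223.6]), array([268, 215,   9,  15], dtype=int32))
teal (158, array([212.6, 260.4]), array([207, 251,  11,  19], dtype=int32))
gold (1691, array([244.7, 167.5]), array([221, 131,  40,  83], dtype=int32))
gold (1821, array([284. , 171.4]), array([266, 132,  39,  81], dtype=int32))
gold (57, array([ 48.6, 203.4]), array([ 42, 201,  14,   7], dtype=int32))
gold (21, array([ 57.8, 225.2]), array([ 55, 223,   6,   6], dtype=int32))
gold (73, array([356.1, 231.1]), array([351, 226,  11,  11], dtype=int32))
gold (82, array([282.3, 248.1]), array([277, 243,  12,  11], dtype=int32))
gold (25, array([109.2, 259.1]), array([106, 256,   7,   8], dtype=int32))
gold (22, array([ 86.9, 267.5]), array([ 84, 265,   6,   7], dtype=int32))
gold (65, array([218.5, 286.2]), array([213, 283,  12,   9], dtype=int32))
black (328, array([481.2,   2.9]), array([459,   0,  53,   8], dtype=int32))
black (394, array([355.2,  16. ]), array([323,   6,  71,  21], dtype=int32))
black (1144, array([ 86.3, 110.7]), array([  6,  77, 153,  78], dtype=int32))
black (724, array([ 49.7, 219.4]), array([ 31, 205,  51,  29], dtype=int32))
t 2.25 pos [ 0.6529 -0.0149  0.3   ] yaw_y -1.891 toolx [-0.0019 -0.0004 -1.    ] F [ 0.1115  0.2423 -0.6933] gap 0.0603 q [ 0.28  0.29  0.07 -0.   -1.35  0.98]
shift cm dx dy dz [ 9.9002  1.0766 -1.2264]
world yaw change 0.006182319923087931 -> twist -0.006182319923087931
```

View pics/w1z.png

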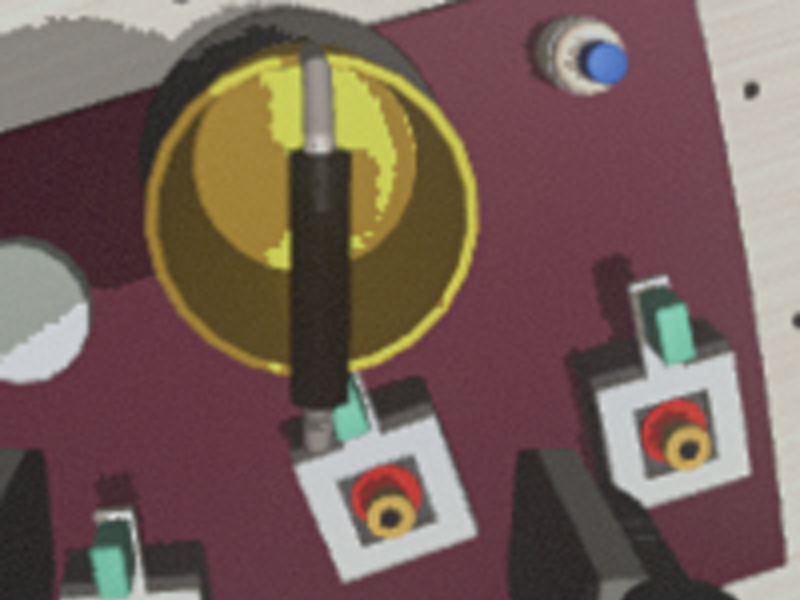

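```bash
python3 - <<'E'
from h import *
import pickle; i=pickle.load(open("w1.pkl","rb"))
P=lambda u,v,z:plane("wrist",u,v,z,i)
print("bar",P(265,189,.221),"rim",P(263,172.5,.167),"pad",P(446,217,.005), "pad ext",[P(*a,.005) for a in((421,217),(472,217),(446,187),(446,247))])
zz=lambda u,v:(185+u/4,120+v/4)
for b in((356.1,231.1),(282.3,248.1),(218.5,286.2)): print("bolt",P(*b,.061))
for b in((353,202.6),(272,223.6),(212.6,260.4)):print("fin",P(*b,.062))
rel((.659,-.026,.201))
E
```

```text
bar [ 0.6593 -0.0258  0.221 ] rim [ 0.6608 -0.0262  0.167 ] pad [ 0.4453 -0.317   0.005 ] pad ext [array([ 0.4656, -0.2621,  0.005 ]), array([ 0.421 , -0.3821,  0.005 ]), array([ 0.5034, -0.323 ,  0.005 ]), array([ 0.3808, -0.3133,  0.005 ])]
bolt [ 0.5142 -0.1244  0.061 ]
bolt [ 0.5251 -0.0144  0.061 ]
bolt [0.4922 0.0964 0.061 ]
fin [ 0.559  -0.1287  0.062 ]
fin [ 0.5665 -0.0117  0.062 ]
fin [0.5379 0.0876 0.062 ]
t 2.25 pos [ 0.6529 -0.0149  0.3   ] yaw_y -1.891 toolx [-0.0019 -0.0004 -1.    ] F [ 0.1115  0.2423 -0.6933] gap 0.0603 q [ 0.28  0.29  0.07 -0.   -1.35  0.98]
shift cm dx dy dz [ 9.9005  0.8547 -0.9422]
```

>>> drive_tool(steps=[{"claw": 6,"dx": 0,"dy": 0.8,"dz": -0.9,"twist": 0},{"claw": 6,"dx": 1.9,"dy": 0,"dz": 0,"twist": 0},{"claw": 6,"dx": 2,"dy": 0,"dz": 0,"twist": 0},{"claw": 6,"dx": 2,"dy": 0,"dz": 0,"twist": 0},{"claw": 6,"dx": 2,"dy": 0,"dz": 0,"twist": 0},{"claw": 6,"dx": 1,"dy": 0,"dz": 0,"twist": 0},{"claw": 6,"dx": 1,"dy": 0,"dz": 0,"twist": 0},{"claw": 6,"dx": 0,"dy": 0,"dz": 0,"twist": 0}])

```text
t: 3.05
eef_pos: [0.658, -0.023, 0.2014]
ee_rot: [0.111, -0.698, 0.112, 0.699]
force: [-0.1, -0.8, 0.9]
finger_gap: 0.06
```

```bash
python3 - <<'E'
from h import *
rel((.659,-.026,.201),1.257)
cv2.imwrite("pics/w2.png",eyes.camera("wrist")[:,:,::-1])
E
```

```text
t 3.05 pos [ 0.658  -0.023   0.2014] yaw_y -1.887 toolx [-0.0015 -0.0001 -1.    ] F [-0.1306 -0.8498  0.8997] gap 0.0600 q [ 0.26  0.35 -0.07 -0.   -1.15  0.99]
shift cm dx dy dz [ 0.0385  0.2505 -0.1854]
world yaw change 0.002556269259149424 -> twist -0.002556269259149424
```

View pics/w2.png

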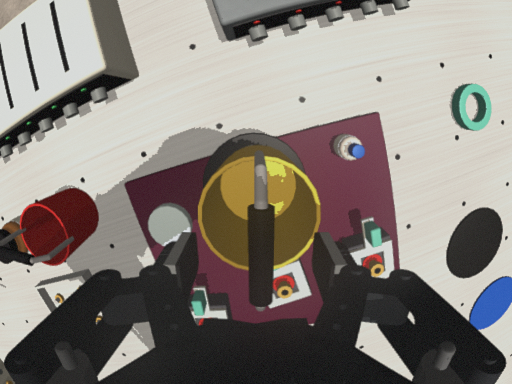

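>>> drive_tool(steps=[{"claw": 4,"dx": 0,"dy": 0.2,"dz": -0.2,"twist": 0},{"claw": 0,"dx": 0,"dy": 0,"dz": 0,"twist": 0},{"claw": 0,"dx": 0,"dy": 0,"dz": 0,"twist": 0},{"claw": 0,"dx": 0,"dy": 0,"dz": 0,"twist": 0},{"claw": 0,"dx": 0,"dy": 0,"dz": 0,"twist": 0},{"claw": 0,"dx": 0,"dy": 0,"dz": 0,"twist": 0}], grip_force=70)

```text
t: 3.7
eef_pos: [0.6601, -0.0261, 0.203]
ee_rot: [-0.111, 0.699, -0.112, -0.698]
force: [-0.6, -1.9, 4.9]
finger_gap: 0.0095
```

>>> drive_tool(steps=[{"claw": 0,"dx": 0,"dy": 0,"dz": 0,"twist": 0},{"claw": 0,"dx": -0.3,"dy": 0,"dz": 0,"twist": 0},{"claw": 0,"dx": -0.5,"dy": 0,"dz": 0,"twist": 0},{"claw": 0,"dx": -1,"dy": 0,"dz": 0,"twist": 0},{"claw": 0,"dx": -1,"dy": 0,"dz": 0,"twist": 0},{"claw": 0,"dx": -0.6,"dy": 0,"dz": 0,"twist": 0},{"claw": 0,"dx": 0,"dy": 0,"dz": 0,"twist": 0}])

```text
t: 4.4
eef_pos: [0.6604, -0.0258, 0.2379]
ee_rot: [-0.112, 0.699, -0.111, -0.697]
force: [0.7, -0.5, -2.7]
finger_gap: 0.0097
```

```bash
python3 - <<'E'
from h import *
rel((.443,-.321,.20),1.257)
cv2.imwrite("pics/w3.png",eyes.camera("wrist")[:,:,::-1])
s=eyes.camera("side")[:,:,::-1]
cv2.imwrite("pics/s3.png",cv2.resize(s[100:250,190:390],(800,600)))
E
```

```text
t 4.40 pos [ 0.6604 -0.0258  0.2379] yaw_y -1.888 toolx [ 0.0024  0.0004 -1.    ] F [ 0.7453 -0.5491 -2.7307] gap 0.0097 q [ 0.26  0.33 -0.01  0.   -1.22  1.  ]
shift cm dx dy dz [ 3.7262 34.832  11.474 ]
world yaw change 0.002951399957574097 -> twist -0.002951399957574097
```

View pics/w3.png

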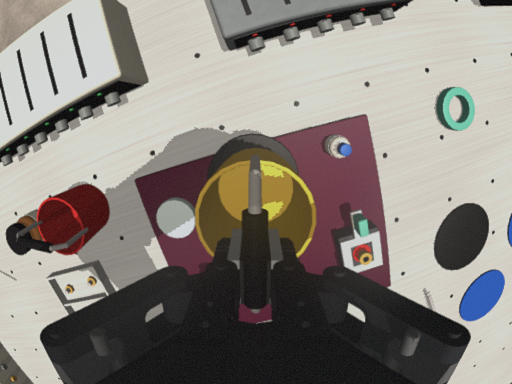

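View pics/s3.png

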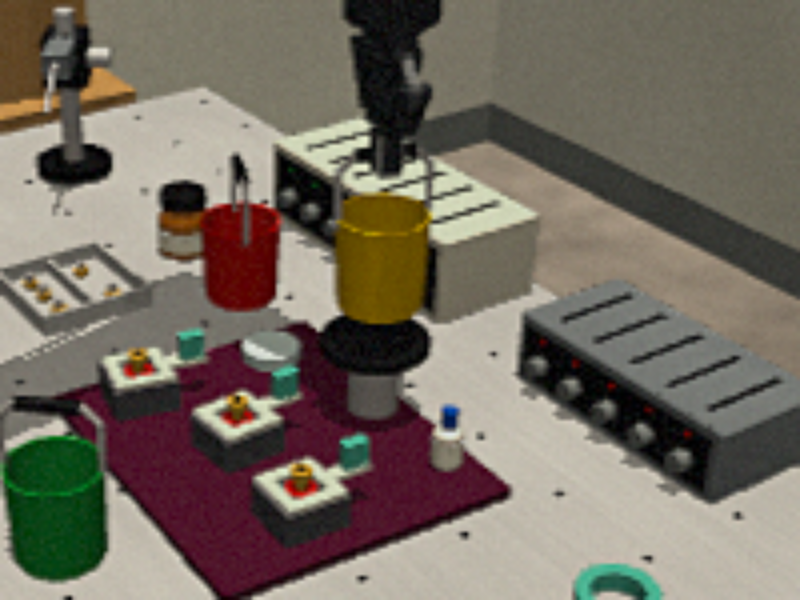

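>>> drive_tool(steps=[{"claw": 0,"dx": 0,"dy": 0.6,"dz": 0.2,"twist": 0},{"claw": 0,"dx": 0,"dy": 1.2,"dz": 0.4,"twist": 0},{"claw": 0,"dx": 0,"dy": 2,"dz": 0.7,"twist": 0},{"claw": 0,"dx": 0,"dy": 2,"dz": 0.7,"twist": 0},{"claw": 0,"dx": 0,"dy": 2,"dz": 0.7,"twist": 0},{"claw": 0,"dx": 0,"dy": 2,"dz": 0.6,"twist": 0},{"claw": 0,"dx": 0,"dy": 2,"dz": 0.7,"twist": 0},{"claw": 0,"dx": 0,"dy": 2,"dz": 0.7,"twist": 0},{"claw": 0,"dx": 0,"dy": 2,"dz": 0.6,"twist": 0},{"claw": 0,"dx": 0,"dy": 2,"dz": 0.7,"twist": 0}])

```text
t: 5.5
eef_pos: [0.5463, -0.1777, 0.2364]
ee_rot: [-0.112, 0.698, -0.112, -0.698]
force: [0.0, -0.7, -3.5]
finger_gap: 0.0097
```

>>> drive_tool(steps=[{"claw": 0,"dx": 0,"dy": 2,"dz": 0.7,"twist": 0},{"claw": 0,"dx": 0,"dy": 2,"dz": 0.6,"twist": 0},{"claw": 0,"dx": 0,"dy": 2,"dz": 0.7,"twist": 0},{"claw": 0,"dx": 0,"dy": 2,"dz": 0.7,"twist": 0},{"claw": 0,"dx": 0,"dy": 2,"dz": 0.6,"twist": 0},{"claw": 0,"dx": 0,"dy": 2,"dz": 0.7,"twist": 0},{"claw": 0,"dx": 0,"dy": 2,"dz": 0.7,"twist": 0},{"claw": 0,"dx": 0,"dy": 2,"dz": 0.6,"twist": 0},{"claw": 0,"dx": 0,"dy": 0.9,"dz": 0.2,"twist": 0},{"claw": 0,"dx": 0,"dy": 0,"dz": 0,"twist": 0}])

```text
t: 6.5
eef_pos: [0.4414, -0.3209, 0.2363]
ee_rot: [0.112, -0.698, 0.112, 0.698]
force: [0.5, -0.1, -2.3]
finger_gap: 0.0101
```

```bash
python3 - <<'E'
from h import *
rel((.443,-.321,.125))
cv2.imwrite("pics/w4.png",eyes.camera("wrist")[:,:,::-1])
s=eyes.camera("side")[:,:,::-1]
cv2.imwrite("pics/s4.png",cv2.resize(s[150:350,190:390],(600,600)))
E
```

```text
t 6.50 pos [ 0.4414 -0.3209  0.2363] yaw_y -1.889 toolx [-0.     -0.0001 -1.    ] F [ 0.4906 -0.1221 -2.3369] gap 0.0101 q [-0.27  0.14 -0.27  0.   -1.16  1.52]
shift cm dx dy dz [11.132  -0.0412 -0.1509]
```

View pics/w4.png

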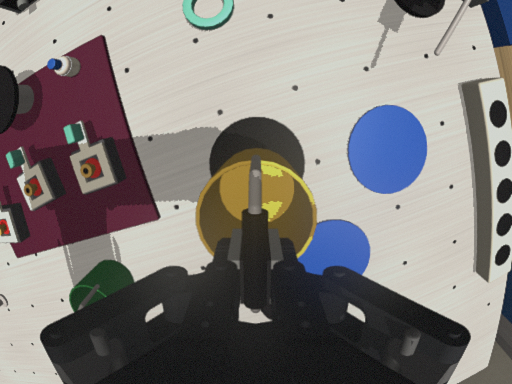

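View pics/s4.png

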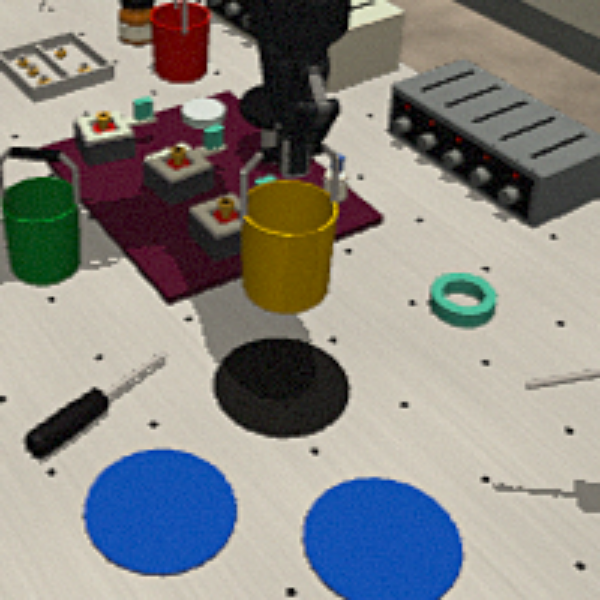

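```bash
python3 - <<'E'
from h import *
im=cv2.imread("pics/w4.png"); 
for p in ((209,163),(305,163),(257,117)): print(plane("wrist",*p,.005))
print(plane("side",190+282/3,150+387/3,.005))
E
```

```text
[ 0.4628 -0.2637  0.005 ]
[ 0.4243 -0.381   0.005 ]
[ 0.4989 -0.3404  0.005 ]
[ 0.439  -0.3307  0.005 ]
```

>>> drive_tool(steps=[{"claw": 0,"dx": 0.8,"dy": 0,"dz": -0.1,"twist": 0},{"claw": 0,"dx": 1.8,"dy": 0,"dz": 0,"twist": 0},{"claw": 0,"dx": 2,"dy": 0,"dz": 0,"twist": 0},{"claw": 0,"dx": 2,"dy": 0,"dz": 0,"twist": 0},{"claw": 0,"dx": 2,"dy": 0,"dz": 0,"twist": 0},{"claw": 0,"dx": 1,"dy": 0,"dz": 0,"twist": 0},{"claw": 0,"dx": 0.6,"dy": 0,"dz": 0,"twist": 0},{"claw": 0,"dx": 0.2,"dy": 0,"dz": 0,"twist": 0},{"claw": 0,"dx": 0.1,"dy": 0,"dz": 0,"twist": 0},{"claw": 0,"dx": 0,"dy": 0,"dz": 0,"twist": 0}])

```text
t: 7.6
eef_pos: [0.4438, -0.3202, 0.132]
ee_rot: [-0.111, 0.699, -0.112, -0.698]
force: [0.7, 0.0, -4.0]
finger_gap: 0.0096
```

>>> drive_tool(steps=[{"claw": 0,"dx": 0.1,"dy": 0,"dz": 0,"twist": 0},{"claw": 0,"dx": 0.1,"dy": 0,"dz": 0,"twist": 0},{"claw": 0,"dx": 0.1,"dy": 0,"dz": 0,"twist": 0},{"claw": 0,"dx": 0,"dy": 0,"dz": 0,"twist": 0}])

```text
t: 8.0
eef_pos: [0.4433, -0.32, 0.1282]
ee_rot: [0.112, -0.698, 0.112, 0.698]
force: [-0.5, -0.6, -3.4]
finger_gap: 0.0096
```

>>> drive_tool(steps=[{"claw": 0,"dx": 0.1,"dy": 0,"dz": 0,"twist": 0},{"claw": 0,"dx": 0.1,"dy": 0,"dz": 0,"twist": 0},{"claw": 0,"dx": 0,"dy": 0,"dz": 0,"twist": 0}])

```text
t: 8.3
eef_pos: [0.4434, -0.3201, 0.1263]
ee_rot: [0.112, -0.698, 0.112, 0.698]
force: [-0.3, -0.4, -3.4]
finger_gap: 0.0101
```

>>> drive_tool(steps=[{"claw": 0,"dx": 0.1,"dy": 0,"dz": 0,"twist": 0},{"claw": 0,"dx": 0.1,"dy": 0,"dz": 0,"twist": 0},{"claw": 0,"dx": 0,"dy": 0,"dz": 0,"twist": 0}])

```text
t: 8.6
eef_pos: [0.444, -0.321, 0.1261]
ee_rot: [-0.111, 0.699, -0.112, -0.698]
force: [-3.1, -0.5, 9.4]
finger_gap: 0.0097
```

>>> drive_tool(steps=[{"claw": 0,"dx": -0.1,"dy": 0,"dz": 0,"twist": 0},{"claw": 3,"dx": 0,"dy": 0,"dz": 0,"twist": 0},{"claw": 5,"dx": 0,"dy": 0,"dz": 0,"twist": 0},{"claw": 6,"dx": 0,"dy": 0,"dz": 0,"twist": 0},{"claw": 6,"dx": 0,"dy": 0,"dz": 0,"twist": 0},{"claw": 6,"dx": 0,"dy": 0,"dz": 0,"twist": 0}])

```text
t: 9.2
eef_pos: [0.4434, -0.32, 0.1252]
ee_rot: [0.112, -0.698, 0.112, 0.698]
force: [-0.4, 0.5, 0.2]
finger_gap: 0.0598
```

```bash
python3 - <<'E'
from h import *
rel((.443,-.321,.125))
cv2.imwrite("pics/w5.png",eyes.camera("wrist")[:,:,::-1])
E
```

```text
t 9.20 pos [ 0.4434 -0.32    0.1252] yaw_y -1.888 toolx [-0.0001  0.0001 -1.    ] F [-0.4357  0.4705  0.17  ] gap 0.0598 q [-0.27  0.24 -0.41 -0.   -0.91  1.52]
shift cm dx dy dz [0.0201 0.1053 0.0089]
```

View pics/w5.png

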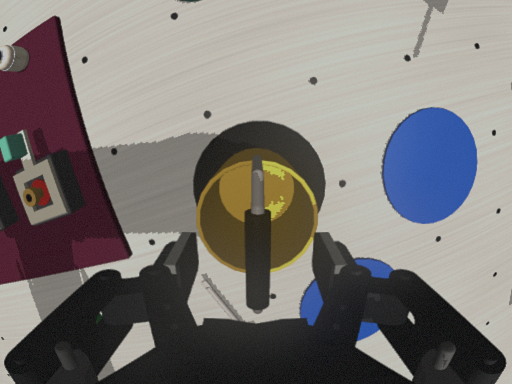

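>>> drive_tool(steps=[{"claw": 6,"dx": -0.5,"dy": 0,"dz": 0,"twist": 0},{"claw": 6,"dx": -1,"dy": 0,"dz": 0,"twist": 0},{"claw": 6,"dx": -2,"dy": 0,"dz": 0,"twist": 0},{"claw": 6,"dx": -2,"dy": 0,"dz": 0,"twist": 0},{"claw": 6,"dx": -2,"dy": 0,"dz": 0,"twist": 0},{"claw": 6,"dx": -2,"dy": 0,"dz": 0,"twist": -0.1},{"claw": 0,"dx": -1.5,"dy": 0,"dz": 0,"twist": -0.1},{"claw": 0,"dx": 0,"dy": 0,"dz": 0,"twist": -0.12},{"claw": 0,"dx": 0,"dy": 0,"dz": 0,"twist": 0}])

```text
t: 10.15
eef_pos: [0.4436, -0.3202, 0.2368]
ee_rot: [0.002, 0.708, 0.002, -0.706]
force: [-0.7, 0.2, -0.3]
finger_gap: 0.0167
```

```bash
python3 - <<'E'
from h import *
rel((.47,-.03,.235),-1.571)
i=eyes.camera_info("wrist");cv2.imwrite("pics/w6.png",eyes.camera("wrist")[:,:,::-1])
E
```

```text
t 10.15 pos [ 0.4436 -0.3202  0.2368] yaw_y -1.566 toolx [ 0.002  -0.0006 -1.    ] F [-0.6738  0.1728 -0.3333] gap 0.0167 q [-0.27  0.14 -0.26  0.   -1.16  1.84]
shift cm dx dy dz [  0.1632 -29.0039  -2.7792]
world yaw change -0.005172327428449419 -> twist 0.005172327428449419
```

View pics/w6.png

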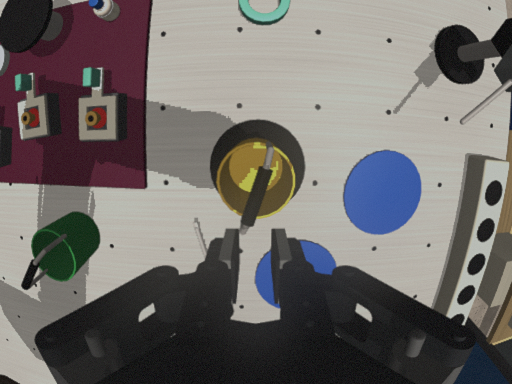

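>>> drive_tool(steps=[{"claw": 0,"dx": 0,"dy": -3.2,"dz": -0.3,"twist": 0},{"claw": 0,"dx": 0,"dy": -3.2,"dz": -0.3,"twist": 0},{"claw": 0,"dx": 0,"dy": -3.2,"dz": -0.3,"twist": 0},{"claw": 0,"dx": 0,"dy": -3.2,"dz": -0.3,"twist": 0},{"claw": 0,"dx": 0,"dy": -3.2,"dz": -0.3,"twist": 0},{"claw": 0,"dx": 0,"dy": -3.2,"dz": -0.3,"twist": 0},{"claw": 0,"dx": 0,"dy": -3.2,"dz": -0.3,"twist": 0},{"claw": 0,"dx": 0,"dy": -3.2,"dz": -0.3,"twist": 0},{"claw": 0,"dx": 0,"dy": -3.2,"dz": -0.3,"twist": 0},{"claw": 0,"dx": 0,"dy": 0,"dz": 0,"twist": 0}])

```text
t: 11.2
eef_pos: [0.4697, -0.0294, 0.2354]
ee_rot: [0.001, 0.707, 0.001, -0.707]
force: [0.5, -0.6, 0.1]
finger_gap: -0.0003
```

>>> drive_tool(steps=[{"claw": 0,"dx": 0,"dy": 0,"dz": 0,"twist": 0}])

```text
t: 11.3
eef_pos: [0.4693, -0.0314, 0.2352]
ee_rot: [-0.001, -0.707, -0.001, 0.707]
force: [-0.5, 0.1, -0.0]
finger_gap: -0.0
```

```bash
python3 - <<'E'
from h import *
import pickle
rel((.47,-.03,.235),-1.571)
i=eyes.camera_info("wrist");im=eyes.camera("wrist");cv2.imwrite("pics/w7.png",im[:,:,::-1]); pickle.dump(i,open("w7.pkl","wb"))
for nm,lo,hi,a in(("teal",(75,60,60),(95,255,255),20),("gold",(12,120,90),(32,255,255),20)):
    for b in blobs(im,lo,hi,a):
        print(nm,b,plane("wrist",*b[1],.061,i))
E
```

```text
t 11.30 pos [ 0.4693 -0.0314  0.2352] yaw_y -1.568 toolx [-0.0005 -0.0002 -1.    ] F [-0.5344  0.0568 -0.0456] gap -0.0000 q [ 0.35  0.01 -0.41 -0.   -1.14  1.22]
shift cm dx dy dz [ 0.0208 -0.144  -0.0722]
world yaw change -0.002758630495961034 -> twist 0.002758630495961034
teal (990, array([460.7,  45.5]), array([442,  25,  38,  42], dtype=int32)) [ 0.6395 -0.2872  0.061 ]
teal (252, array([236.5,  77.6]), array([231,  67,  12,  22], dtype=int32)) [ 0.573 -0.011  0.061]
teal (286, array([345.1,  91.2]), array([338,  81,  15,  21], dtype=int32)) [ 0.5619 -0.1276  0.061 ]
teal (295, array([147.9, 113.4]), array([140, 103,  18,  21], dtype=int32)) [0.5382 0.0872 0.061 ]
gold (255, array([ 7.5, 36.3]), array([ 0, 21, 15, 33], dtype=int32)) [0.6712 0.311  0.061 ]
gold (37, array([ 38.7, 106.2]), array([ 35, 102,   7,  10], dtype=int32)) [0.5618 0.2452 0.061 ]
gold (33, array([ 13.1, 113.9]), array([ 10, 110,   6,   9], dtype=int32)) [0.5579 0.2968 0.061 ]
gold (159, array([239.4, 123.5]), array([232, 116,  16,  16], dtype=int32)) [ 0.5239 -0.0139  0.061 ]
gold (132, array([341.1, 135.7]), array([333, 128,  16,  16], dtype=int32)) [ 0.5128 -0.1245  0.061 ]
gold (39, array([ 41.5, 145.3]), array([ 38, 141,   7,  10], dtype=int32)) [0.5108 0.245  0.061 ]
gold (36, array([ 26. , 146.8]), array([ 23, 143,   6,   9], dtype=int32)) [0.5108 0.2752 0.061 ]
gold (30, array([ 13.9, 148.3]), array([ 11, 145,   6,   8], dtype=int32)) [0.5106 0.3011 0.061 ]
gold (148, array([142.7, 156. ]), array([136, 149,  14,  15], dtype=int32)) [0.4906 0.0961 0.061 ]
gold (2914, array([466.9, 195.7]), array([430, 164,  71,  69], dtype=int32)) [ 0.4442 -0.3163  0.061 ]
```

View pics/w7.png

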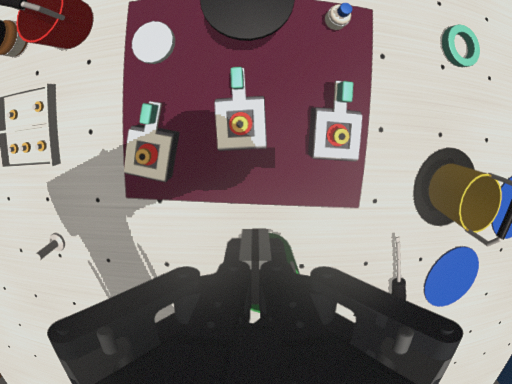

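>>> drive_tool(steps=[{"claw": 0,"dx": 0,"dy": -0.7,"dz": -2.5,"twist": 0},{"claw": 0,"dx": 0,"dy": -0.9,"dz": -2.9,"twist": 0},{"claw": 0,"dx": 3,"dy": 0,"dz": 0,"twist": 0},{"claw": 0,"dx": 3,"dy": 0,"dz": 0,"twist": 0},{"claw": 0,"dx": 3,"dy": 0,"dz": 0,"twist": 0},{"claw": 0,"dx": 3,"dy": 0,"dz": 0,"twist": 0},{"claw": 0,"dx": 2,"dy": 0,"dz": 0,"twist": 0},{"claw": 0,"dx": 1.5,"dy": 0,"dz": 0,"twist": 0},{"claw": 0,"dx": 0.5,"dy": 0,"dz": 0,"twist": 0},{"claw": 0,"dx": 0,"dy": 0,"dz": 0,"twist": 0}])

```text
t: 12.35
eef_pos: [0.523, -0.0168, 0.0748]
ee_rot: [-0.001, -0.707, -0.0, 0.708]
force: [-0.4, 0.2, 0.6]
finger_gap: 0.0003
```

```bash
python3 - <<'E'
from h import *
rel((.5245,-.0145,.061),-1.571)
cv2.imwrite("pics/w8.png",eyes.camera("wrist")[:,:,::-1])
s=eyes.camera("side")[:,:,::-1]
cv2.imwrite("pics/s8.png",cv2.resize(s[130:260,170:330],(800,600)))
E
```

```text
t 12.35 pos [ 0.523  -0.0168  0.0748] yaw_y -1.569 toolx [-0.0015 -0.0006 -1.    ] F [-0.3726  0.1599  0.5592] gap 0.0003 q [ 0.34  0.27 -0.52  0.   -0.78  1.23]
shift cm dx dy dz [ 1.377  -0.229  -0.1512]
world yaw change -0.001540936341690502 -> twist 0.001540936341690502
```

View pics/w8.png

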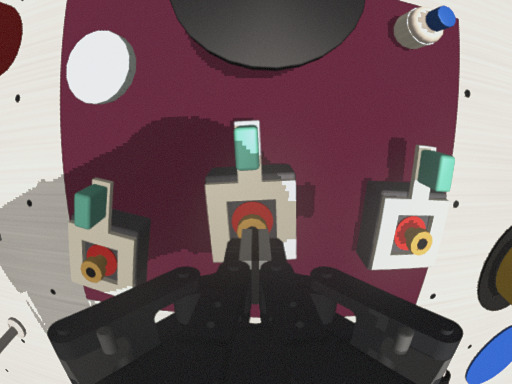

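View pics/s8.png

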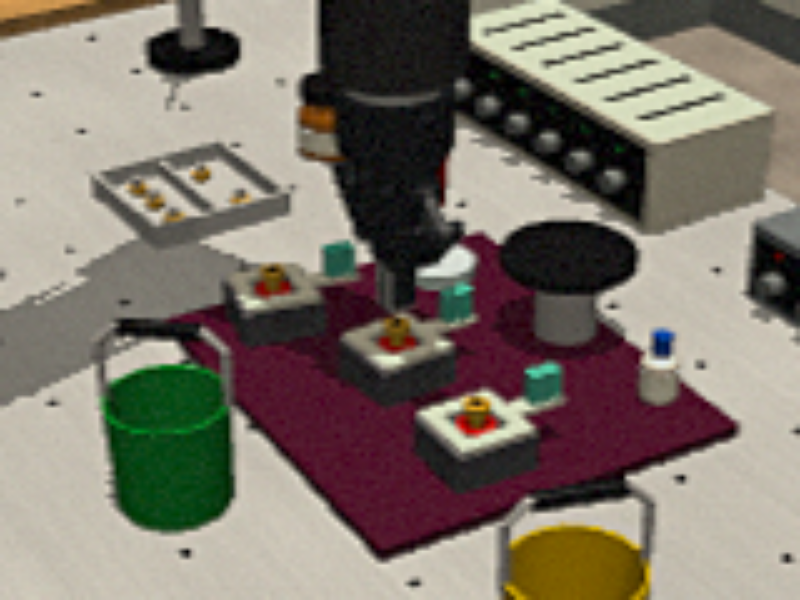

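>>> drive_tool(steps=[{"claw": 0,"dx": 0.5,"dy": -0.2,"dz": -0.2,"twist": 0},{"claw": 0,"dx": 0.5,"dy": 0,"dz": 0,"twist": 0},{"claw": 0,"dx": 0.2,"dy": 0,"dz": 0,"twist": 0},{"claw": 0,"dx": 0.1,"dy": 0,"dz": 0,"twist": 0},{"claw": 0,"dx": 0.1,"dy": 0,"dz": 0,"twist": 0},{"claw": 0,"dx": 0.1,"dy": 0,"dz": 0,"twist": 0},{"claw": 0,"dx": 0,"dy": 0,"dz": 0,"twist": 0}])

```text
t: 13.15
eef_pos: [0.5254, -0.0137, 0.0603]
ee_rot: [0.001, 0.707, 0.001, -0.707]
force: [-0.1, 0.1, 0.9]
finger_gap: -0.0001
```

>>> drive_tool(steps=[{"claw": 0,"dx": 0.1,"dy": 0,"dz": 0,"twist": 0},{"claw": 0,"dx": 0.1,"dy": 0,"dz": 0,"twist": 0},{"claw": 0,"dx": 0.1,"dy": 0,"dz": 0,"twist": 0},{"claw": 0,"dx": 0,"dy": 0,"dz": 0,"twist": 0}])

```text
t: 13.55
eef_pos: [0.5255, -0.0138, 0.058]
ee_rot: [0.001, 0.707, 0.001, -0.707]
force: [-4.2, 1.2, 9.6]
finger_gap: 0.0001
```

>>> drive_tool(steps=[{"claw": 0,"dx": 0.1,"dy": 0,"dz": 0,"twist": 0},{"claw": 0,"dx": 0.1,"dy": 0,"dz": 0,"twist": 0},{"claw": 0,"dx": 0,"dy": 0,"dz": 0,"twist": 0}])

```text
t: 13.85
eef_pos: [0.5256, -0.0138, 0.0578]
ee_rot: [0.002, 0.708, 0.001, -0.707]
force: [-10.7, 2.0, 30.4]
finger_gap: -0.0001
```

>>> drive_tool(steps=[{"claw": 0,"dx": -0.8,"dy": 0,"dz": 0,"twist": 0},{"claw": 0,"dx": -2,"dy": 0,"dz": 0,"twist": 0},{"claw": 0,"dx": 0,"dy": 2.7,"dz": 0.4,"twist": 0},{"claw": 0,"dx": 0,"dy": 3,"dz": 0.4,"twist": 0},{"claw": 0,"dx": 0,"dy": 3,"dz": 0.4,"twist": 0},{"claw": 0,"dx": 0,"dy": 2.3,"dz": 0.2,"twist": 0},{"claw": 0,"dx": 0,"dy": 0,"dz": 0,"twist": 0},{"claw": 0,"dx": 0,"dy": 0,"dz": 0,"twist": 0}])

```text
t: 14.65
eef_pos: [0.5116, -0.1243, 0.0831]
ee_rot: [-0.001, -0.707, -0.001, 0.707]
force: [0.4, -0.5, 1.1]
finger_gap: 0.0001
```

```bash
python3 - <<'E'
from h import *
rel((.5135,-.1245,.061),-1.571)
E
```

```text
t 14.65 pos [ 0.5116 -0.1243  0.0831] yaw_y -1.569 toolx [-0.0001  0.     -1.    ] F [ 0.394  -0.5485  1.1341] gap 0.0001 q [ 0.13  0.27 -0.51 -0.   -0.8   1.44]
shift cm dx dy dz [ 2.2111  0.0204 -0.1873]
world yaw change -0.001919530689951987 -> twist 0.001919530689951987
```

>>> drive_tool(steps=[{"claw": 0,"dx": 1,"dy": 0,"dz": -0.2,"twist": 0},{"claw": 0,"dx": 0.8,"dy": 0,"dz": 0,"twist": 0},{"claw": 0,"dx": 0.2,"dy": 0,"dz": 0,"twist": 0},{"claw": 0,"dx": 0.1,"dy": 0,"dz": 0,"twist": 0},{"claw": 0,"dx": 0.1,"dy": 0,"dz": 0,"twist": 0},{"claw": 0,"dx": 0.1,"dy": 0,"dz": 0,"twist": 0},{"claw": 0,"dx": 0.1,"dy": 0,"dz": 0,"twist": 0},{"claw": 0,"dx": 0.1,"dy": 0,"dz": 0,"twist": 0},{"claw": 0,"dx": 0,"dy": 0,"dz": 0,"twist": 0}])

```text
t: 15.55
eef_pos: [0.5139, -0.1238, 0.0584]
ee_rot: [0.001, 0.707, 0.001, -0.707]
force: [0.0, 0.7, 0.7]
finger_gap: -0.0001
```

>>> drive_tool(steps=[{"claw": 0,"dx": 0.1,"dy": 0,"dz": 0,"twist": 0},{"claw": 0,"dx": 0.1,"dy": 0,"dz": 0,"twist": 0},{"claw": 0,"dx": 0.1,"dy": 0,"dz": 0,"twist": 0}])

```text
t: 15.85
eef_pos: [0.5139, -0.1238, 0.0553]
ee_rot: [0.001, 0.707, 0.001, -0.707]
force: [-1.4, 2.4, 2.1]
finger_gap: 0.0002
```

>>> drive_tool(steps=[{"claw": 0,"dx": 0.1,"dy": 0,"dz": 0,"twist": 0},{"claw": 0,"dx": 0,"dy": 0,"dz": 0,"twist": 0}])

```text
t: 16.05
eef_pos: [0.5139, -0.1239, 0.0542]
ee_rot: [0.001, 0.707, 0.001, -0.707]
force: [0.4, 0.3, 0.9]
finger_gap: 0.0
```

>>> drive_tool(steps=[{"claw": 0,"dx": 0.1,"dy": 0,"dz": 0,"twist": 0},{"claw": 0,"dx": 0.1,"dy": 0,"dz": 0,"twist": 0},{"claw": 0,"dx": 0.1,"dy": 0,"dz": 0,"twist": 0}])

```text
t: 16.35
eef_pos: [0.5139, -0.1239, 0.0513]
ee_rot: [0.001, 0.707, 0.001, -0.707]
force: [0.4, 0.9, 3.4]
finger_gap: 0.0003
```

>>> drive_tool(steps=[{"claw": 0,"dx": 0.1,"dy": 0,"dz": 0,"twist": 0},{"claw": 0,"dx": 0.1,"dy": 0,"dz": 0,"twist": 0}])

```text
t: 16.55
eef_pos: [0.514, -0.124, 0.0508]
ee_rot: [0.002, 0.707, 0.001, -0.707]
force: [-8.8, 4.9, 29.5]
finger_gap: 0.0
```

>>> drive_tool(steps=[{"claw": 0,"dx": -0.8,"dy": 0,"dz": 0,"twist": 0},{"claw": 0,"dx": -2.9,"dy": 0,"dz": 0,"twist": 0},{"claw": 0,"dx": 0,"dy": -3,"dz": 0.4,"twist": 0},{"claw": 0,"dx": 0,"dy": -4,"dz": 0.4,"twist": 0},{"claw": 0,"dx": 0,"dy": -4,"dz": 0.4,"twist": 0},{"claw": 0,"dx": 0,"dy": -4,"dz": 0.4,"twist": 0},{"claw": 0,"dx": 0,"dy": -4,"dz": 0.4,"twist": 0},{"claw": 0,"dx": 0,"dy": -3,"dz": 0.3,"twist": 0},{"claw": 0,"dx": 0,"dy": 0,"dz": 0,"twist": 0},{"claw": 0,"dx": 0,"dy": 0,"dz": 0,"twist": 0}])

```text
t: 17.55
eef_pos: [0.4896, 0.0965, 0.086]
ee_rot: [-0.002, -0.707, -0.002, 0.707]
force: [-0.2, -0.2, -0.3]
finger_gap: -0.0003
```

```bash
python3 - <<'E'
from h import *
rel((.491,.0962,.061),-1.571)
i=eyes.camera_info("wrist"); im=eyes.camera("wrist");cv2.imwrite("pics/w9.png",im[:,:,::-1])
E
```

```text
t 17.55 pos [0.4896 0.0965 0.086 ] yaw_y -1.566 toolx [-0.0007 -0.0004 -1.    ] F [-0.1571 -0.1796 -0.2553] gap -0.0003 q [ 0.59  0.22 -0.56 -0.   -0.79  0.99]
shift cm dx dy dz [ 2.503   0.0288 -0.1387]
world yaw change -0.0050456634347084695 -> twist 0.0050456634347084695
```

View pics/w9.png

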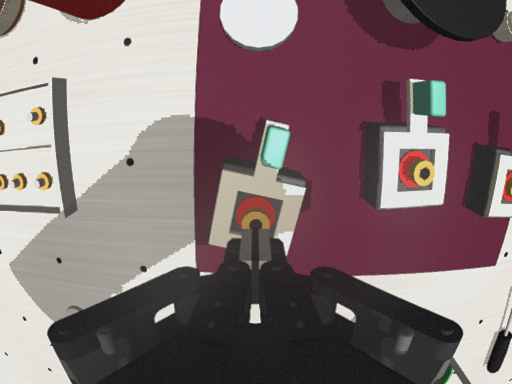

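Aligned on the left bolt (256,220), directly at the fingertip column.

>>> drive_tool(steps=[{"claw": 0,"dx": 1,"dy": 0,"dz": -0.15,"twist": 0},{"claw": 0,"dx": 1,"dy": 0,"dz": 0,"twist": 0},{"claw": 0,"dx": 0.3,"dy": 0,"dz": 0,"twist": 0},{"claw": 0,"dx": 0.1,"dy": 0,"dz": 0,"twist": 0},{"claw": 0,"dx": 0.1,"dy": 0,"dz": 0,"twist": 0},{"claw": 0,"dx": 0.1,"dy": 0,"dz": 0,"twist": 0},{"claw": 0,"dx": 0.1,"dy": 0,"dz": 0,"twist": 0},{"claw": 0,"dx": 0,"dy": 0,"dz": 0,"twist": 0}])

```text
t: 18.4
eef_pos: [0.4917, 0.0961, 0.0595]
ee_rot: [0.001, 0.707, 0.001, -0.707]
force: [-0.6, 1.1, -0.7]
finger_gap: 0.0004
```

>>> drive_tool(steps=[{"claw": 0,"dx": 0.1,"dy": 0,"dz": 0,"twist": 0},{"claw": 0,"dx": 0.1,"dy": 0,"dz": 0,"twist": 0}])

```text
t: 18.6
eef_pos: [0.4918, 0.0962, 0.0579]
ee_rot: [0.001, 0.707, 0.001, -0.707]
force: [-6.5, -0.4, 20.0]
finger_gap: -0.0001
```

>>> drive_tool(steps=[{"claw": 0,"dx": 0.05,"dy": 0,"dz": 0,"twist": 0},{"claw": 0,"dx": 0,"dy": 0,"dz": 0,"twist": 0},{"claw": 0,"dx": 0,"dy": 0,"dz": 0,"twist": 0}])

```text
t: 18.9
eef_pos: [0.4918, 0.0962, 0.0579]
ee_rot: [0.001, 0.707, 0.001, -0.707]
force: [-5.2, -1.7, 16.1]
finger_gap: -0.0001
```

>>> drive_tool(steps=[{"claw": 0,"dx": -0.8,"dy": 0,"dz": 0,"twist": 0},{"claw": 0,"dx": -3,"dy": 0,"dz": 0,"twist": 0},{"claw": 0,"dx": -3,"dy": 2,"dz": 0,"twist": 0},{"claw": 0,"dx": -3,"dy": 4,"dz": 0,"twist": 0},{"claw": 4,"dx": 0,"dy": 4,"dz": 0,"twist": 0},{"claw": 4,"dx": 0,"dy": 4,"dz": 0,"twist": 0},{"claw": 4,"dx": 0,"dy": 4,"dz": -0.5,"twist": 0},{"claw": 4,"dx": 0,"dy": 4.2,"dz": -0.5,"twist": 0},{"claw": 4,"dx": 0,"dy": 0,"dz": 0,"twist": 0},{"claw": 4,"dx": 0,"dy": 0,"dz": 0,"twist": 0}])

```text
t: 19.9
eef_pos: [0.5022, -0.1268, 0.1547]
ee_rot: [-0.0, -0.707, -0.0, 0.707]
force: [0.0, -0.4, 0.4]
finger_gap: 0.04
```

```bash
python3 - <<'E'
from h import *
import pickle
rel((.559,-.128,.044),-1.571-.09)
i=eyes.camera_info("wrist"); im=eyes.camera("wrist");cv2.imwrite("pics/w10.png",im[:,:,::-1]); pickle.dump(i,open("w10.pkl","wb"))
cv2.imwrite("pics/w10z.png",cv2.resize(im[60:240,170:370,::-1],(660,594),interpolation=cv2.INTER_CUBIC))
E
```

```text
t 19.90 pos [ 0.5022 -0.1268  0.1547] yaw_y -1.570 toolx [-0.      0.0002 -1.    ] F [ 0.025  -0.3761  0.3701] gap 0.0400 q [ 0.13  0.17 -0.44 -0.   -0.96  1.44]
shift cm dx dy dz [11.0672  0.1287 -5.6817]
world yaw change -0.09081935451261303 -> twist 0.09081935451261303
```

View pics/w10.png

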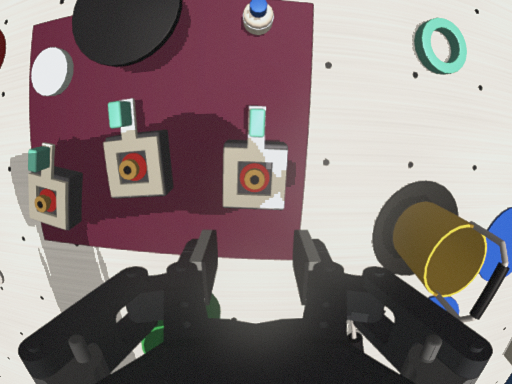

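View pics/w10z.png

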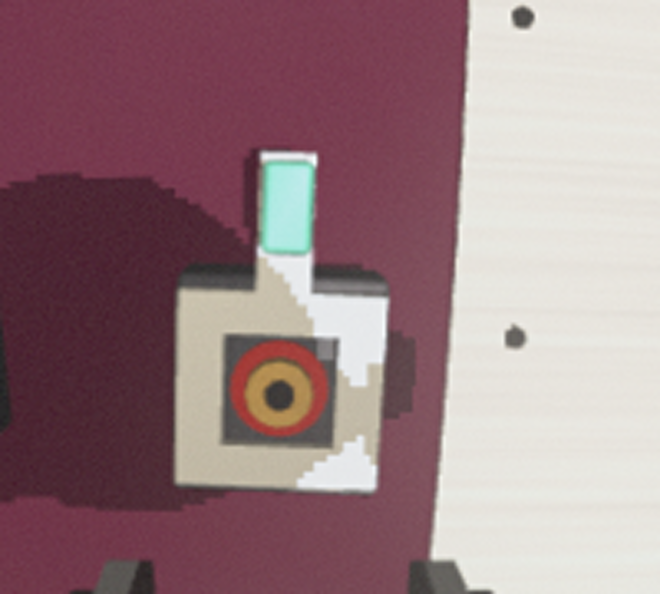

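```bash
python3 - <<'E'
from h import *
import pickle; i=pickle.load(open("w10.pkl","rb"))
f=lambda u,v,z:plane("wrist",170+(u+.5)/3.3-.5,60+(v+.5)/3.3-.5,z,i)
Z=.0725
c=f(288,207,Z);b=f(279,393,.051); front=(f(265,162,Z)+f(315,163,Z))/2; back=(f(311,254,Z)+f(260,251,Z))/2
ang=lambda d:np.arctan2(d[1],d[0])
print(c,b,c-b,ang(c-b),ang(front-back),np.linalg.norm(front-back))
print("body sides",ang(f(179,287,.047)-f(175,485,.047)),ang(f(388,297,.047)-f(376,491,.047)))
print("body front edge",f(284,291,.047),"tongue tip",f(288,153,.047))
# tongue
E
```

```text
[ 0.5617 -0.1272  0.0725] [ 0.5131 -0.1251  0.051 ] [ 0.0485 -0.0021  0.0215] -0.043494919455484365 -0.04847638647967365 0.02068675690926222
body sides -0.045006368451055226 -0.03531487331501136
body front edge [ 0.5391 -0.1264  0.047 ] tongue tip [ 0.5744 -0.1274  0.047 ]
```

>>> drive_tool(steps=[{"claw": 4,"dx": 0,"dy": 0,"dz": -2,"twist": 0},{"claw": 4,"dx": 1,"dy": 0,"dz": -2,"twist": 0},{"claw": 4,"dx": 2,"dy": 0,"dz": -1.9,"twist": 0.045},{"claw": 4,"dx": 2,"dy": 0,"dz": 0,"twist": 0},{"claw": 4,"dx": 1,"dy": 0,"dz": 0,"twist": 0},{"claw": 4,"dx": 0,"dy": 0,"dz": 0,"twist": 0},{"claw": 4,"dx": 0,"dy": 0,"dz": 0,"twist": 0}])

```text
t: 20.65
eef_pos: [0.5614, -0.1251, 0.0955]
ee_rot: [-0.014, 0.707, -0.014, -0.707]
force: [0.2, -0.3, 0.5]
finger_gap: 0.0398
```

```bash
python3 - <<'E'
from h import *
rel((.5615,-.1272,.042),-1.571-.045)
im=eyes.camera("wrist");cv2.imwrite("pics/w11.png",im[:,:,::-1])
E
```

```text
t 20.65 pos [ 0.5614 -0.1251  0.0955] yaw_y -1.611 toolx [ 0.0004 -0.0002 -1.    ] F [ 0.1598 -0.2971  0.4626] gap 0.0398 q [ 0.12  0.32 -0.39  0.   -0.86  1.41]
shift cm dx dy dz [ 5.3465  0.2063 -0.0163]
world yaw change -0.004688818669053019 -> twist 0.004688818669053019
```

View pics/w11.png

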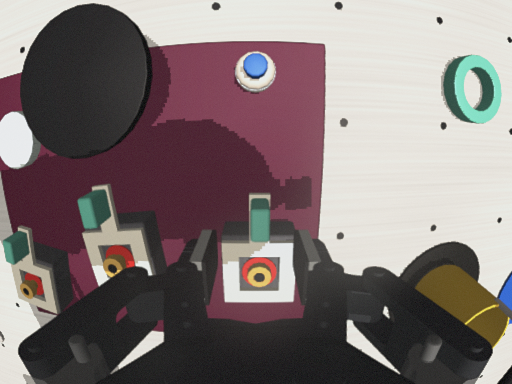

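>>> drive_tool(steps=[{"claw": 4,"dx": 0.5,"dy": 0.2,"dz": 0,"twist": 0},{"claw": 4,"dx": 1.5,"dy": 0,"dz": 0,"twist": 0},{"claw": 4,"dx": 1.5,"dy": 0,"dz": 0,"twist": 0},{"claw": 4,"dx": 1,"dy": 0,"dz": 0,"twist": 0},{"claw": 4,"dx": 0.7,"dy": 0,"dz": 0,"twist": 0},{"claw": 4,"dx": 0,"dy": 0,"dz": 0,"twist": 0},{"claw": 4,"dx": 0,"dy": 0,"dz": 0,"twist": 0}])

```text
t: 21.4
eef_pos: [0.5615, -0.1278, 0.0432]
ee_rot: [-0.015, 0.707, -0.015, -0.707]
force: [0.1, 0.3, -0.5]
finger_gap: 0.0399
```

```bash
python3 - <<'E'
from h import *
rel((.5615,-.1272,.042),-1.571-.045)
im=eyes.camera("wrist");cv2.imwrite("pics/w12.png",im[:,:,::-1])
s=eyes.camera("side")[:,:,::-1]
cv2.imwrite("pics/s12.png",cv2.resize(s[130:260,170:330],(800,600)))
E
```

```text
t 21.40 pos [ 0.5615 -0.1278  0.0432] yaw_y -1.612 toolx [ 0.0004 -0.0001 -1.    ] F [ 0.094   0.3218 -0.5078] gap 0.0399 q [ 0.12  0.39 -0.43  0.   -0.75  1.41]
shift cm dx dy dz [ 0.1169 -0.0558  0.0002]
world yaw change -0.003525963508166585 -> twist 0.003525963508166585
```

View pics/w12.png

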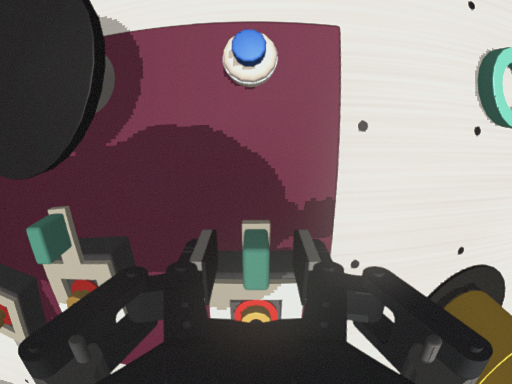

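View pics/s12.png

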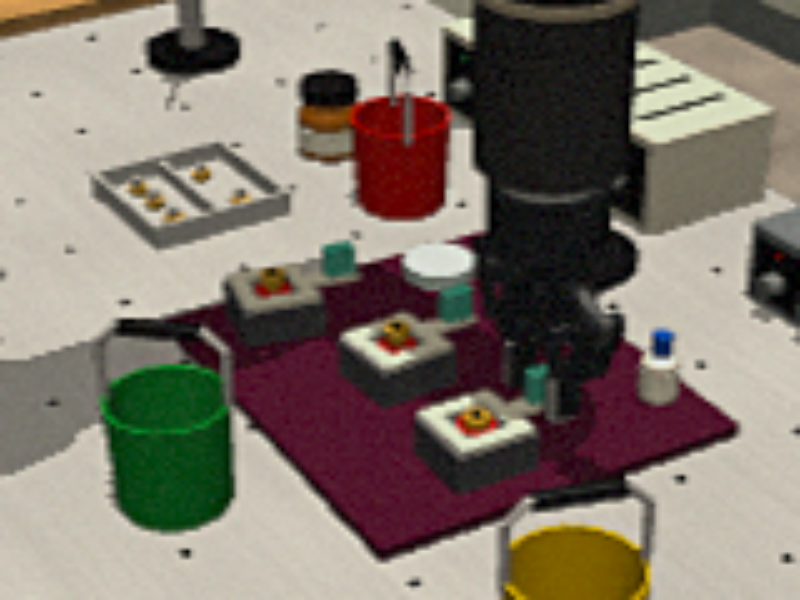

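>>> drive_tool(steps=[{"claw": 2.5,"dx": 0,"dy": 0,"dz": 0,"twist": 0},{"claw": 0.5,"dx": 0,"dy": 0,"dz": 0,"twist": 0},{"claw": 0.5,"dx": 0,"dy": 0,"dz": 0,"twist": 0},{"claw": 0.5,"dx": 0,"dy": 0,"dz": 0,"twist": 0},{"claw": 0.5,"dx": 0,"dy": 0,"dz": 0,"twist": 0},{"claw": 0.5,"dx": 0,"dy": 0,"dz": 0,"twist": 0}], grip_force=30)

```text
t: 22.1
eef_pos: [0.5614, -0.128, 0.0431]
ee_rot: [-0.015, 0.707, -0.015, -0.707]
force: [0.8, -5.4, 2.1]
finger_gap: 0.0123
```

>>> drive_tool(steps=[{"claw": 0.5,"dx": -0.36,"dy": 0,"dz": 0.1,"twist": 0},{"claw": 0.5,"dx": -0.36,"dy": 0,"dz": 0.1,"twist": 0},{"claw": 0.5,"dx": -0.35,"dy": 0,"dz": 0.14,"twist": 0},{"claw": 0.5,"dx": -0.35,"dy": 0,"dz": 0.14,"twist": 0},{"claw": 0.5,"dx": -0.34,"dy": 0,"dz": 0.17,"twist": 0},{"claw": 0.5,"dx": -0.33,"dy": 0,"dz": 0.18,"twist": 0},{"claw": 0.5,"dx": 0,"dy": 0,"dz": 0,"twist": 0}])

```text
t: 22.8
eef_pos: [0.5537, -0.1276, 0.0641]
ee_rot: [-0.015, 0.708, -0.015, -0.706]
force: [2.4, -6.8, -2.4]
finger_gap: 0.0123
```

```bash
python3 - <<'E'
from h import *
rel((.5615,-.1272,.042),-1.571-.045)
s=eyes.camera("side")[:,:,::-1]
cv2.imwrite("pics/s13.png",cv2.resize(s[160:240,220:320],(750,600)))
cv2.imwrite("pics/w13.png",eyes.camera("wrist")[:,:,::-1])
E
```

```text
t 22.80 pos [ 0.5537 -0.1276  0.0641] yaw_y -1.613 toolx [ 0.0019 -0.0002 -1.    ] F [ 2.4391 -6.7738 -2.4366] gap 0.0123 q [ 0.12  0.35 -0.43  0.   -0.79  1.41]
shift cm dx dy dz [ 2.2122 -0.074  -0.771 ]
world yaw change -0.0033340633169396394 -> twist 0.0033340633169396394
```

View pics/s13.png

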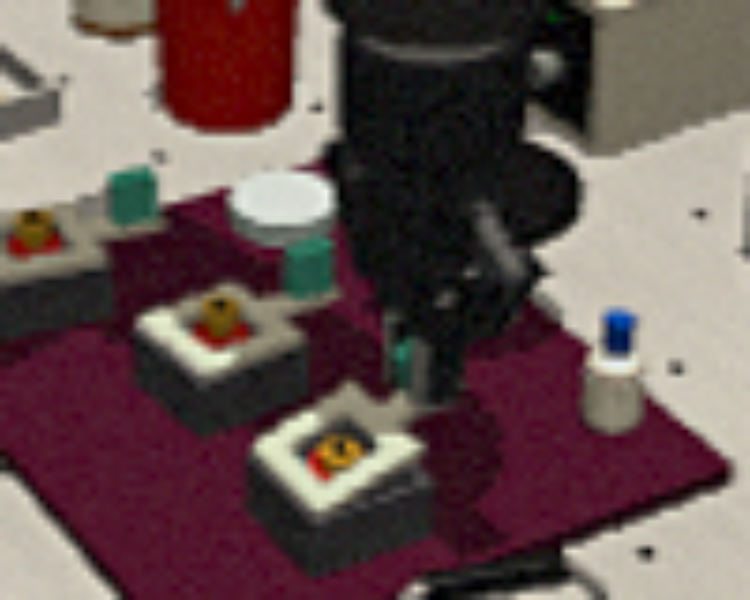

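View pics/w13.png

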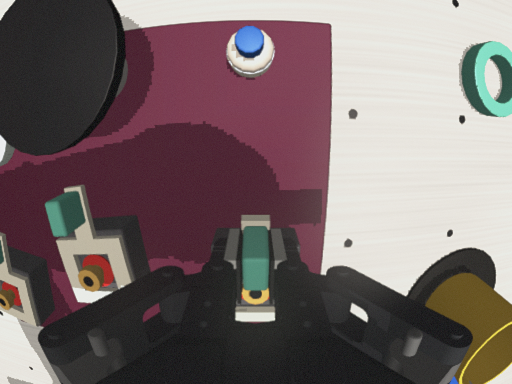

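Cap on the right bolt is lifting with the fin in the jaws; continue the arc.

>>> drive_tool(steps=[{"claw": 0.5,"dx": -0.31,"dy": 0,"dz": 0.2,"twist": 0},{"claw": 0.5,"dx": -0.31,"dy": 0,"dz": 0.21,"twist": 0},{"claw": 0.5,"dx": -0.3,"dy": 0,"dz": 0.23,"twist": 0},{"claw": 0.5,"dx": -0.29,"dy": 0,"dz": 0.24,"twist": 0},{"claw": 0.5,"dx": -0.27,"dy": 0,"dz": 0.26,"twist": 0},{"claw": 0.5,"dx": -0.26,"dy": 0,"dz": 0.26,"twist": 0},{"claw": 0.5,"dx": -0.24,"dy": 0,"dz": 0.29,"twist": 0},{"claw": 0.5,"dx": -0.24,"dy": 0,"dz": 0.29,"twist": 0},{"claw": 0.5,"dx": 0,"dy": 0,"dz": 0,"twist": 0}])

```text
t: 23.8
eef_pos: [0.5363, -0.1269, 0.0877]
ee_rot: [-0.014, 0.709, -0.015, -0.705]
force: [6.2, -6.6, 1.6]
finger_gap: 0.0119
```

>>> drive_tool(steps=[{"claw": 0.5,"dx": -0.21,"dy": 0,"dz": 0.31,"twist": 0},{"claw": 0.5,"dx": -0.21,"dy": 0,"dz": 0.31,"twist": 0},{"claw": 0.5,"dx": -0.18,"dy": 0,"dz": 0.33,"twist": 0},{"claw": 0.5,"dx": -0.17,"dy": 0,"dz": 0.33,"twist": 0},{"claw": 0.5,"dx": -0.15,"dy": 0,"dz": 0.35,"twist": 0},{"claw": 0.5,"dx": 0,"dy": 0,"dz": 0,"twist": 0},{"claw": 0.5,"dx": 0,"dy": 0,"dz": 0,"twist": 0}])

```text
t: 24.5
eef_pos: [0.5207, -0.1263, 0.0975]
ee_rot: [-0.014, 0.71, -0.015, -0.704]
force: [5.5, -7.7, 8.8]
finger_gap: 0.0116
```

```bash
python3 - <<'E'
from h import *
rel((.5615,-.128,.043),-1.571-.045)
s=eyes.camera("side")[:,:,::-1]
cv2.imwrite("pics/s14.png",cv2.resize(s[160:240,220:320],(750,600)))
cv2.imwrite("pics/s14b.png",s)
cv2.imwrite("pics/w14.png",eyes.camera("wrist")[:,:,::-1])
E
```

```text
t 24.50 pos [ 0.5207 -0.1263  0.0975] yaw_y -1.611 toolx [ 0.0077 -0.0012 -1.    ] F [ 5.4703 -7.7315  8.7572] gap 0.0116 q [ 0.13  0.26 -0.48  0.   -0.83  1.4 ]
shift cm dx dy dz [ 5.4865 -0.0001 -4.0423]
world yaw change -0.005121924474876582 -> twist 0.005121924474876582
```

View pics/s14.png

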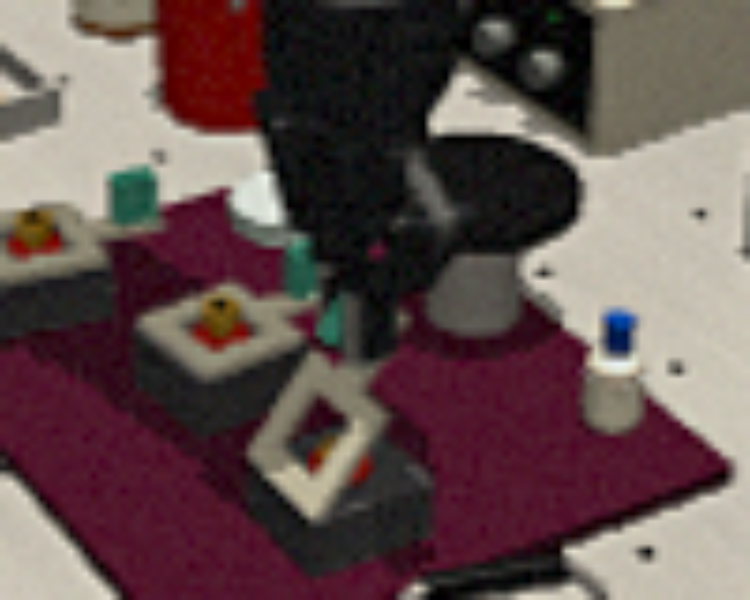

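View pics/w14.png

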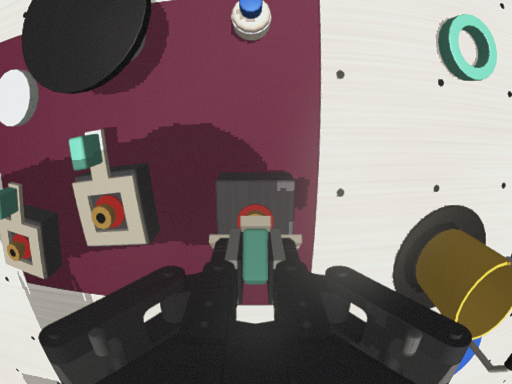

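```bash
python3 - <<'E'
from h import *
yaw=-.045; ex=np.array([np.cos(yaw),np.sin(yaw),0]); ey=np.array([-np.sin(yaw),np.cos(yaw),0]); b=np.array([.5133,-.1247,0])
def hit(u,v,off):
    o,d=ray("side",220+(u+.5)/7.5-.5,160+(v+.5)/7.5-.5)
    t=((b+off*ey-o)@ey)/(d@ey); p=o+t*d; return np.array([(p-b)@ex,p[2]])
for off,f,r in((-.027,(388,425),(315,520)),(.027,(318,352),(250,450))):
    F,Rr=hit(*f,off),hit(*r,off); print(F,Rr,"angle",np.arctan2(F[1]-Rr[1],F[0]-Rr[0]),np.linalg.norm(F-Rr))
for l in ((0.047,),):
    pass
E
```

```text
[0.0079 0.075 ] [-0.0264  0.0398] angle 0.7987280271986986 0.049095534896311833
[0.0073 0.0795] [-0.0258  0.0409] angle 0.861849929297531 0.05080099162423759
```

>>> drive_tool(steps=[{"claw": 0.5,"dx": -0.15,"dy": 0,"dz": 0.3,"twist": 0},{"claw": 0.5,"dx": -0.15,"dy": 0,"dz": 0.3,"twist": 0},{"claw": 0.5,"dx": -0.12,"dy": 0,"dz": 0.2,"twist": 0},{"claw": 0.5,"dx": 0,"dy": 0,"dz": 0,"twist": 0},{"claw": 0.5,"dx": 0,"dy": 0,"dz": 0,"twist": 0},{"claw": 0.5,"dx": 0,"dy": 0,"dz": 0,"twist": 0}])

```text
t: 25.2
eef_pos: [0.512, -0.126, 0.101]
ee_rot: [-0.014, 0.709, -0.015, -0.705]
force: [5.3, -7.2, 3.8]
finger_gap: 0.0117
```

```bash
python3 - <<'E'
from h import *
rel((.5615,-.128,.043),-1.571-.045)
s=eyes.camera("side")[:,:,::-1]
cv2.imwrite("pics/s15.png",cv2.resize(s[160:240,220:320],(750,600),interpolation=cv2.INTER_CUBIC))
cv2.imwrite("pics/w15.png",eyes.camera("wrist")[:,:,::-1])
cv2.imwrite("pics/s15b.png",s)
E
```

```text
t 25.20 pos [ 0.512 -0.126  0.101] yaw_y -1.611 toolx [ 0.0063 -0.001  -1.    ] F [ 5.2814 -7.211   3.8072] gap 0.0117 q [ 0.13  0.24 -0.49  0.   -0.83  1.4 ]
shift cm dx dy dz [ 5.8323 -0.0005 -4.9152]
world yaw change -0.004697824271514328 -> twist 0.004697824271514328
```

View pics/s15.png

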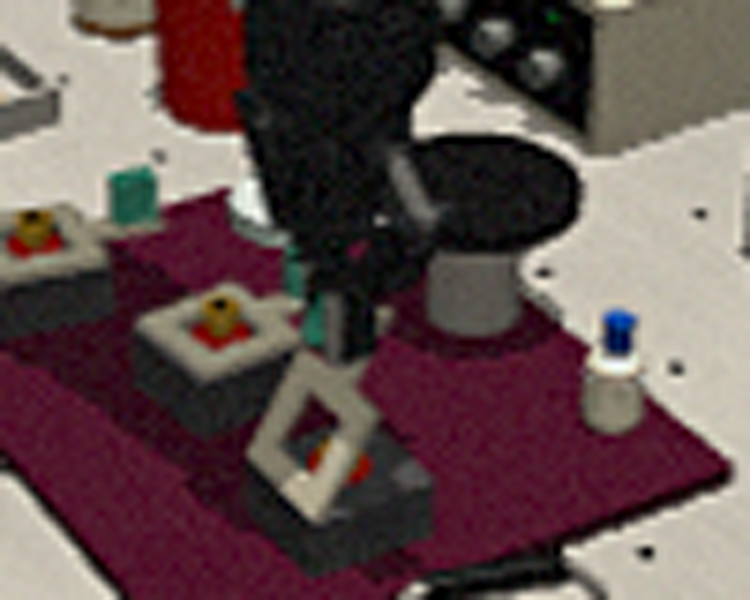

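View pics/w15.png

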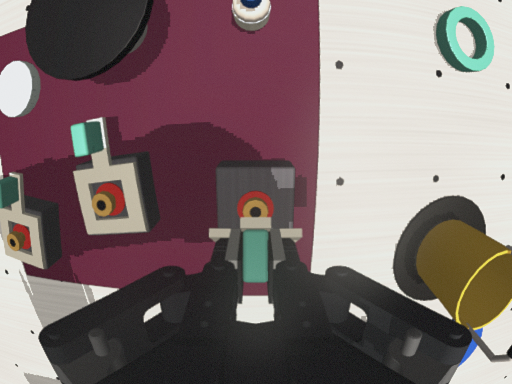

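View pics/s15b.png

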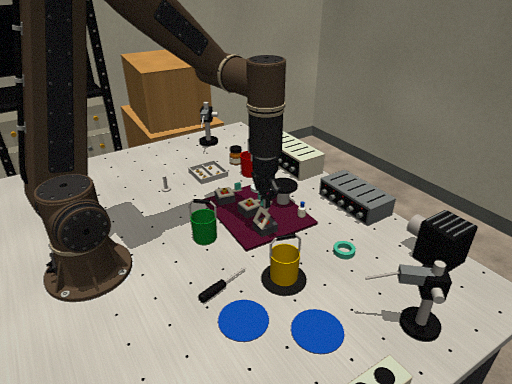

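```bash
python3 - <<'E'
from h import *
yaw=-.045; ex=np.array([np.cos(yaw),np.sin(yaw),0]); ey=np.array([-np.sin(yaw),np.cos(yaw),0]); b=np.array([.5133,-.1247,0])
def hit(u,v,off):
    o,d=ray("side",220+(u+.5)/7.5-.5,160+(v+.5)/7.5-.5)
    t=((b+off*ey-o)@ey)/(d@ey); p=o+t*d; return np.array([(p-b)@ex,p[2]])
for off,f,r in((-.027,(378,410),(313,522)),(.027,(305,350),(250,450))):
    F,Rr=hit(*f,off),hit(*r,off); print(F,Rr,"angle",np.arctan2(F[1]-Rr[1],F[0]-Rr[0]),np.linalg.norm(F-Rr))
# wrist view: body front edge at row ~234, x 210..301 -> known width gives range; height:
i=eyes.camera_info("wrist")
for z in (.075,.08,.085,.09,.095):
    a,c=plane("wrist",210,233,z,i),plane("wrist",301,233,z,i); print(z,np.linalg.norm(a-c),(a+c)/2)
E
```

```text
[0.0029 0.0842] [-0.0273  0.0392] angle 0.9803187499507937 0.054221976870452854
[0.0009 0.0827] [-0.0258  0.0409] angle 1.0015968376230837 0.049540006417927836
0.075 0.05655287232322049 [ 0.5068 -0.1251  0.075 ]
0.08 0.054879076194845326 [ 0.509  -0.1252  0.08  ]
0.085 0.05320528006647018 [ 0.5111 -0.1253  0.085 ]
0.09 0.051531483938095014 [ 0.5133 -0.1254  0.09  ]
0.095 0.04985768780971989 [ 0.5154 -0.1254  0.095 ]
```

```bash
python3 - <<'E'
from h import *
s=manip.read_state();print(s["t"],s["finger_gap"],s["force"],s["joint_velocities"])
print(manip.job_done())
E
```

```text
25.3 0.011638267453410048 [ 5.1161 -7.363   4.543 ] [ 0.0003  0.0008  0.002  -0.0016  0.0029  0.0002]
the job is handed in; nothing more can be done
None
```

The job is done and handed in at t ≈ 25.3 s; the hand-in reported no verdict.

- **Canister:** I lifted the yellow canister by its handle and set it down gently on the black pad. After release the wrist view showed it upright and near the middle of the pad. It stayed there to the end.
- **Bolts:** I tapped all three with the fingers closed. The middle and left bolts stopped at about 58 mm height (3 mm down) under 16–30 N. The right bolt (y ≈ −0.125) gave way at 2–3 N down to about 51 mm (10 mm), so it is the loose one.
- **Cap:** I gripped the right cap's fin and swung it open. Two edges in the last side view gave 0.98 and 1.00 rad; an earlier check at a smaller opening gave 0.80 and 0.86. The fin was still held in the jaws at hand-in, at about 11.6 mm opening and 30 N grip.
- **Rest of the scene:** the other two caps looked shut, and the other objects looked unmoved in the last pictures.

My measurements of the pad position differed by up to 10 mm between cameras, and I placed by the wrist and top views. While lifting the cap there was a small binding force, up to about 9 N on the tool along one axis. The finger gap on the handle also read 9.7 mm for the 12 mm bar, but the hold did not slip.

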